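# Hang the fold clamps from the tray behind the carton

### The arm

A 6-joint arm with a two-finger parallel gripper is mounted at the origin on the work surface. World frame = base frame: x ahead of the robot, y to its left, z up, the work surface at z = 0. Lengths are in m, angles in rad, forces in N, time in s.
With the tool pointing down it reaches from about 0.25 to 0.725 m from the base axis. Payload 4 kg.
Tool frame: the origin (TCP) lies where the fingers leave the gripper's body, on its centre line; the fingertips stand 73 mm ahead of it and the grasp point (between the pads) lies 54 mm ahead of it; z points along the fingers, y is the line along which they close (so a half turn about z gives the same grasp; the last joint's range is limited). The gripper opens to 85 mm and grips with 20 to 120 N. Pads are 22 mm wide; open, the fingers measure 114 mm over their backs; the gripper's body (76 mm by 85 mm) begins 54 mm behind the grasp point. The pads swing forward as they close: fully open they stand 13 mm farther back than shut.
Start: joints at [1.246, 0.241, 0.005, 1.335, 0, 1.571], TCP at [0.16, 0.474, 0.304] pointing down, gripper open.
Joint ranges: [-2.72, 2.72], [-1.05, 1.87], [-1.09, 1.28], [-1.99, 2.15], [-1.42, 1.44], [-3.14, 3.14]. Speed limits (rad/s): [2.79, 2.79, 3.14, 3.14, 3.14, 3.14].

### API

Orientations are given as a unit quaternion [x, y, z, w].
In Python, from workcell import env gives the robot as it stands.
- The arm moves only by the shell command python3 -m creep 'ROWS' [FORCE]. ROWS is JSON, one flat list of numbers, 7 for each row, row after row: the opening, from -1 (shut) to 1 (fully open), then the shift along the tool's x, y, z in mm, then the turn, a rotation vector about the tool's x, y, z in degrees. In form: [gripper, dx, dy, dz, wx, wy, wz, gripper, dx, dy, dz, wx, wy, wz, ...]. A call has 1 to 8 rows; each row shifts and turns the commanded pose from where the row before left it, along the tool's axes as they then stand; what a row does not reach is not made up. A row lasts 1/10 s, in which the tool goes at most 50 mm and 8.59 degrees, less where a joint would pass 70% of its speed; a pose out of reach is approached as far as the arm can. A call with a gripper value outside its range is refused whole. The fingers move at their own pace and stop on an object; FORCE is the grip in N (left out, the last holds). Time passes only in rows, so rows that do not move let the fingers close. It gives the time, the measured TCP pose, the force, the opening and the grip force at its end, in the units of the state.
- env.state(): the state, without advancing time (a new reading comes with each control period).
- env.camera(name): name is "scene" or "top" or "wrist"; returns the picture (400x640x3 uint8, red, green, blue); there is no depth.
- env.get_calibration(name): a dict with "camera_matrix" (3x3 intrinsics, pixels), "R" (3x3) and "t" (3): a world point X has camera coordinates R X + t. Camera axes: x right, y down, z forward; pixel columns grow to the right and rows downward; lengths in m; the calibration is good to about 2 mm. A picture is of the moment at which its call begins: read the wrist's pose just before it. get_calibration takes no time and is no camera call; for the wrist camera it gives the pose at the moment of the call.
- env.close_job(): hands the job in; it is judged then, once.
The state is a dict: "time_s": time; "qpos": joint angles; "joint_velocities": joint speeds; "tau": joint torques, N m; "tool_pos": TCP position; "tool_rot": TCP orientation; "contact_force": force on the tool from outside, world axes, zero at the start; "moment": the same for the moment, N m; "gripper_width": finger opening in m; "gripper_force": force on a finger pad.
Only numpy, scipy, OpenCV 4.12 (cv2) and the standard library are available. Lean on these libraries where they do the work, as an engineer would, in place of code of your own. Each camera call takes 0.05 s, during which the arm holds its last target. There are 200 camera calls.

### The job

Under the low shelf, behind the carton, is a tray of U-shaped plywood fold clamps. Set the carton aside standing on the rubber mat, then draw the tray right out from under the shelf and hang every clamp astride the bar of the drying rail, its legs either side of the bar and its crown resting on it. Then slide the empty tray fully back under the shelf and stand the carton back, square and wholly on the steel plate, in front of it, leaving the thread cone and the jar alone.

Things in the scene. Friction and masses are not known exactly. Their poses are not given: they have to be found in the camera images.
- bay: Low white steel shelf, fixed. Origin: bench level, under the middle of its roof's front edge; x points in under the roof, away from the robot. Roof x 0 to 125, 290 wide, underside 88, top 94 high, card stock 12 more on it from x 30. Side walls 5 thick at y +-142.5. Steel floor plate 4 thick, y +-140, from x -165 to 125, open in front of the roof; stop strip across it at x 118.
- tray_place (a point): Point on the floor plate under the roof (x 58 in the shelf's frame; axes as the shelf): where the tray's origin belongs; its box is wholly under the roof from 13 mm short of here on.
- carton_place (a point): Point in the middle of the open front part of the floor plate (x -110 in the shelf's frame; axes as the shelf): where the carton's origin belongs, its x along the shelf's x.
- tray: Grey plastic open tray, 90 (its x) by 242 (y), walls 22 high, walls and floor 4 thick; loose (0.4 to 0.6 kg), slides on the floor plate. Origin: centre of its underside. A vertical pull plate, 10 thick (y), 66 high from the tray's underside, stands ahead of the middle of its front at x -75 to -105, on a 22 high arm: pinch it from above across y. The fold clamps stand in it in a row along y.
- carton: Closed cardboard carton with a paper band, 54 (its x) by 150 (y) by 90 high, 0.25 to 0.5 kg, loose, standing on the floor plate in front of the tray. Origin: centre of its underside.
- mat: Black rubber mat fixed on the bench to the left or right of the shelf, 220 by 220, 3 thick. Origin: centre of its underside. Place for setting the carton aside, wholly on it.
- rail: Drying rail fixed to the bench on the other side: a horizontal aluminium bar, 16 in diameter, along its x from -150 to 150, its axis 140 above the bench; posts 12 (x) by 20 (y) at x +-146 carry it, on feet 120 long in y and 8 high. Origin: on the bench top, under the middle of the bar.
- clamp1: Fold clamp (3 to 5 are there, None if absent): rigid inverted U of bent plywood, 52 wide over the legs (its x), 34 deep (y), 66 high; legs 9 thick with a 34 gap, crown 10 thick; 60 g. Stands on its legs in the tray. Origin: midway between the feet, at foot level; z points to the crown. Hung astride the bar, its y lies along the bar and the crown's underside (56 above the origin) rests on the bar.
- clamp2: Fold clamp (3 to 5 are there, None if absent): rigid inverted U of bent plywood, 52 wide over the legs (its x), 34 deep (y), 66 high; legs 9 thick with a 34 gap, crown 10 thick; 60 g. Stands on its legs in the tray. Origin: midway between the feet, at foot level; z points to the crown. Hung astride the bar, its y lies along the bar and the crown's underside (56 above the origin) rests on the bar.
- clamp3: Fold clamp (3 to 5 are there, None if absent): rigid inverted U of bent plywood, 52 wide over the legs (its x), 34 deep (y), 66 high; legs 9 thick with a 34 gap, crown 10 thick; 60 g. Stands on its legs in the tray. Origin: midway between the feet, at foot level; z points to the crown. Hung astride the bar, its y lies along the bar and the crown's underside (56 above the origin) rests on the bar.
- clamp4: Fold clamp (3 to 5 are there, None if absent): rigid inverted U of bent plywood, 52 wide over the legs (its x), 34 deep (y), 66 high; legs 9 thick with a 34 gap, crown 10 thick; 60 g. Stands on its legs in the tray. Origin: midway between the feet, at foot level; z points to the crown. Hung astride the bar, its y lies along the bar and the crown's underside (56 above the origin) rests on the bar.
- clamp5: Fold clamp (3 to 5 are there, None if absent): rigid inverted U of bent plywood, 52 wide over the legs (its x), 34 deep (y), 66 high; legs 9 thick with a 34 gap, crown 10 thick; 60 g. Stands on its legs in the tray. Origin: midway between the feet, at foot level; z points to the crown. Hung astride the bar, its y lies along the bar and the crown's underside (56 above the origin) rests on the bar.
- cone: Bystander: blue thread cone, 68 across, 112 high. Origin: centre of its underside.
- jar: Bystander: closed jar, 64 across, 85 high. Origin: centre of its underside.
Mind the look-alikes: they are no part of the job. There is more than one size of the carton; the job needs the largest.

How it is judged:
On the way, in this order (a step that is already met when the one before it is completed fails the run):
1. the carton stands on the mat, released (x of carton in the frame of mat between -0.085 and 0.085 m and y of carton in the frame of mat between -0.085 and 0.085 m and z of carton in the frame of mat below 0.012 m and angle between carton's own z axis and vertical below 0.1 rad and linear speed of carton below 0.03 m/s and contact force between carton and the fingers below 0.2 N), for 0.2 s.
2. the tray has been drawn right out from under the shelf's roof (x of tray in the frame of bay below -0.04 m), for 0.2 s.
3. every clamp hangs astride the rail, released (x of clamp1 in the frame of rail between -0.14 and 0.14 m and y of clamp1 in the frame of rail between -0.045 and 0.045 m and z of clamp1 in the frame of rail between 0.083 and 0.101 m and angle between each of clamp1, clamp2, clamp3, clamp4, clamp5's own z axis and vertical below 0.5 rad and linear speed of each of clamp1, clamp2, clamp3, clamp4, clamp5 below 0.03 m/s and contact force between each of clamp1, clamp2, clamp3, clamp4, clamp5 and the fingers below 0.2 N and x of clamp2 in the frame of rail between -0.14 and 0.14 m and y of clamp2 in the frame of rail between -0.045 and 0.045 m and z of clamp2 in the frame of rail between 0.083 and 0.101 m and x of clamp3 in the frame of rail between -0.14 and 0.14 m and y of clamp3 in the frame of rail between -0.045 and 0.045 m and z of clamp3 in the frame of rail between 0.083 and 0.101 m and x of clamp4 in the frame of rail between -0.14 and 0.14 m and y of clamp4 in the frame of rail between -0.045 and 0.045 m and z of clamp4 in the frame of rail between 0.083 and 0.101 m and x of clamp5 in the frame of rail between -0.14 and 0.14 m and y of clamp5 in the frame of rail between -0.045 and 0.045 m and z of clamp5 in the frame of rail between 0.083 and 0.101 m), for 0.3 s.
At the end, for the whole second after the job is handed in: Every clamp hangs at rest astride the bar (crown on it within 9 mm, tilt under 0.5 rad). Tray flat on the plate, its box wholly under the roof (origin x over 45 mm in the shelf frame). Carton upright on the plate in front: shelf-frame x -140 to -70 mm, y within 65 mm, square within 0.2 rad (all of step 3 and x of tray in the frame of bay above 0.045 m and z of tray in the frame of bay below 0.01 m and linear speed of each of tray, carton below 0.03 m/s and x of carton in the frame of bay between -0.14 and -0.07 m and y of carton in the frame of bay between -0.065 and 0.065 m and z of carton in the frame of bay below 0.012 m and angle between the x axis of carton and the x axis of bay, either way round below 0.2 rad and angle between carton's own z axis and vertical below 0.1 rad and contact force between carton and the fingers below 0.2 N); the robot touches nothing.
It fails at once if the cone is displaced by more than 30 mm (distance of cone from where it was at the start of the episode above 0.03 m).
It fails at once if the jar is displaced by more than 30 mm (distance of jar from where it was at the start of the episode above 0.03 m).
Of clamp1, clamp2, clamp3, clamp4, clamp5 only 3 to 5 are there at a start; the rules pass over those that are not, and their reading is None.
At some moment in a run one of carton may be knocked a few centimetres aside while the robot is not near it.
It also fails if it takes over 210 s, if anything falls off the work surface, if the arm or the gripper's body presses on something with over 40 N, if the wrist force passes 120 N, or if a joint passes its speed limit or range.

## Working session

There is one attempt and no reset: what is moved stays moved. The work goes in short steps, Python scripts to look and compute and a shell command to move; the robot and the scene stay as the last step left them, time stands still between calls to the robot, and variables do not carry over. Pictures are saved under pics/ and viewed, at most 14 in all, crops included, and the job is handed in when it is done.

```bash
ls; mkdir -p pics; python3 - <<'E'
from workcell import env
import cv2
print(env.state())
for n in ["scene","top"]:
    c=env.get_calibration(n); print(n,c)
    cv2.imwrite(f"pics/{n}0.png",env.camera(n)[:,:,::-1])
E
```

```text
pics
{'time_s': 0.0, 'qpos': array([1.24600511e+00, 2.41421487e-01, 3.72386224e-03, 1.33519997e+00,
       2.07577272e-08, 1.57081310e+00]), 'joint_velocities': array([ 3.35973293e-05, -4.47335782e-04,  6.05278601e-05, -1.36074973e-03,
       -1.01459358e-03,  1.57496424e-03]), 'tau': array([ 1.21988691e-03, -3.72314465e+01,  2.52409458e+01,  1.69523852e-02,
        1.21424459e-04, -7.93638691e-06]), 'tool_pos': array([0.15940224, 0.47340364, 0.30300841]), 'tool_rot': array([ 1.61690946e-01,  9.86840886e-01, -1.03681042e-03, -1.69870966e-04]), 'contact_force': array([-0.43960741, -0.95831111, -0.59795538]), 'moment': array([-0.04312332, -0.02481619, -0.03158042]), 'gripper_force': 0.0, 'gripper_width': 0.08510997603354548}
scene {'camera_matrix': array([[445.99531924,   0.        , 323.52853938],
       [  0.        , 445.99531924, 199.18399713],
       [  0.        ,   0.        ,   1.        ]]), 'R': array([[ 0.71426594,  0.69980453,  0.00988848],
       [ 0.43070029, -0.42837625, -0.79434945],
       [-0.55165336,  0.57163573, -0.60738058]]), 't': array([-0.40433186, -0.21778083,  1.54949965])}
top {'camera_matrix': array([[519.31296732,   0.        , 323.20594991],
       [  0.        , 519.31296732, 200.27338025],
       [  0.        ,   0.        ,   1.        ]]), 'R': array([[ 2.76434299e-02, -9.99603591e-01,  5.33870765e-03],
       [-9.85918940e-01, -2.81453619e-02, -1.64838350e-01],
       [ 1.64923267e-01, -7.06835605e-04, -9.86306147e-01]]), 't': array([-0.01675223,  0.55591194,  1.04681603])}
```

View pics/top0.png

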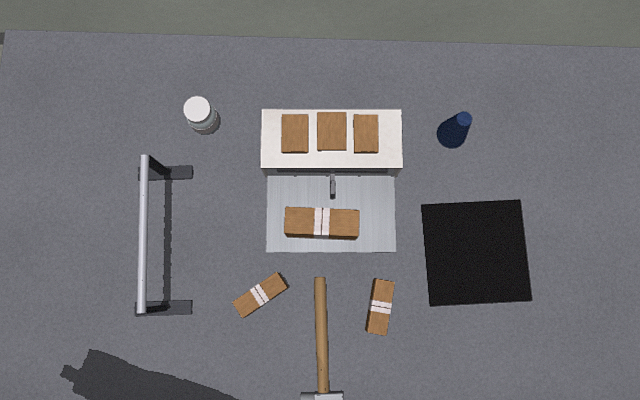

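View pics/scene0.png

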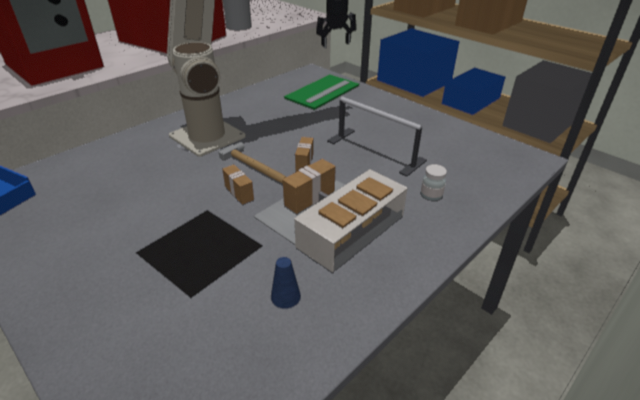

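The top view shows the shelf at rows 109–168, with the plate below it. The carton is at about (322,222), with the pull plate at (333,186). The rail is on the left at column 143, and the mat is on the right at about (477,252). The two small cartons and the mallet handle are decoys. The scene view agrees, so I'll measure next.

```bash
cat > h.py <<'E'
from workcell import env
import numpy as np, cv2
from scipy.spatial.transform import Rotation as Rn
def ray(c,p):
    K,R,t=c["camera_matrix"],c["R"],c["t"]
    d=R.T@np.linalg.solve(K,np.array([p[0],p[1],1.])); return -R.T@t,d
def plane(c,p,z):
    o,d=ray(c,p); return o+d*(z-o[2])/d[2]
def tri(c1,p1,c2,p2):
    o1,d1=ray(c1,p1);o2,d2=ray(c2,p2)
    s=np.linalg.lstsq(np.c_[d1,-d2],o2-o1,rcond=None)[0]
    a,b=o1+s[0]*d1,o2+s[1]*d2
    return (a+b)/2,np.linalg.norm(a-b)
def blobs(m,amin=60):
    m=cv2.morphologyEx(m.astype(np.uint8)*255,cv2.MORPH_OPEN,np.ones((3,3)))
    return sorted([c for c in cv2.findContours(m,cv2.RETR_EXTERNAL,cv2.CHAIN_APPROX_NONE)[0] if cv2.contourArea(c)>amin],key=cv2.contourArea,reverse=True)
def quad(c): return cv2.boxPoints(cv2.minAreaRect(c))
E
python3 - <<'E'
from h import *
np.set_printoptions(precision=4,suppress=True)
im=cv2.imread("pics/top0.png");c=env.get_calibration("top")
hsv=cv2.cvtColor(im,cv2.COLOR_BGR2HSV).astype(int);H,S,V=hsv[...,0],hsv[...,1],hsv[...,2]
print("samples",hsv[222,300],hsv[222,322],hsv[200,290],hsv[140,270],hsv[250,470],hsv[240,143],hsv[190,333],hsv[300,500],hsv[350,450])
def show(n,m,z,amin=60,k=3):
    for q in blobs(m,amin)[:k]:
        b=quad(q); print(n,cv2.contourArea(q),b.round().tolist()); print([plane(c,p,z)[:2].round(4).tolist() for p in b])
show("mat",V<25,.003,2000,1)
show("roof",(V>190)&(S<60),.094,1000,1)
show("plate",(V>135)&(V<200)&(S<40),.004,1000,1)
show("brown",(S>70)&(V>70)&(H<25),.094,200,8)
sub=(slice(170,206),slice(315,350)); print(V[sub][::2,::2])
E
python3 - <<'E'
import cv2
a=cv2.imread('pics/top0.png')[165:260,255:405]; b=cv2.imread('pics/scene0.png')[150:270,245:415]
a=cv2.resize(a,(600,380),interpolation=3)
cv2.imwrite('pics/c0.png',a)
E
```

```text
samples [ 14 117 159] [  6  30 161] [123  13 183] [  0   8 227] [135  18  28] [123  16 194] [133  13 133] [55 57 27] [120  15 119]
roof 6701.0 [[261.0, 167.0], [261.0, 109.0], [402.0, 109.0], [402.0, 167.0]]
[[0.6131, 0.1271], [0.736, 0.133], [0.7447, -0.1591], [0.6214, -0.1595]]
plate 6873.5 [[266.0, 176.0], [395.0, 176.0], [395.0, 252.0], [266.0, 252.0]]
[[0.6138, 0.1263], [0.622, -0.158], [0.4548, -0.1588], [0.447, 0.1187]]
brown 1184.0 [[313.0, 277.0], [325.0, 277.0], [329.0, 392.0], [317.0, 392.0]]
[[0.3949, 0.0142], [0.3963, -0.0087], [0.1805, -0.022], [0.1791, 0.0]]
brown 1035.5 [[317.0, 112.0], [345.0, 112.0], [345.0, 149.0], [317.0, 149.0]]
[[0.733, 0.0169], [0.7347, -0.0411], [0.6557, -0.0427], [0.6541, 0.0145]]
brown 900.0 [[282.0, 115.0], [307.0, 115.0], [307.0, 151.0], [282.0, 151.0]]
[[0.7244, 0.089], [0.7259, 0.0373], [0.6493, 0.0348], [0.6478, 0.0859]]
brown 828.0 [[354.0, 115.0], [377.0, 115.0], [377.0, 151.0], [354.0, 151.0]]
[[0.7288, -0.0598], [0.7302, -0.1074], [0.6534, -0.1082], [0.6521, -0.0612]]
brown 725.5 [[329.0, 235.0], [330.0, 208.0], [359.0, 210.0], [358
[... 1190 characters left out ...]
180 175 182 184 182 181]
 [177 169 180 175 178 173 172 168 135 130 137 177 180 180 182 179 183 181]
 [182 175 181 176 179 177 178 164 133 133 140 183 185 183 185 181 182 179]
 [179 178 182 177 176 180 175 166 135 137 113 187 183 180 182 180 178 180]
 [183 179 185 177 179 180 177 169  51  52 115 184 182 176 184 186 181 183]
 [184 177 186 179 180 176 177 173  37  44 127 189 185 180 184 181 180 181]
 [187 174 185 179 181 177 180 174  55  71 138 186 185 182 182 184 179 182]
 [185 178 183 186 183 178 184 187 198 187 183 186 184 179 187 183 185 185]
 [187 178 186 179 181 180 181 185 190 178 183 190 190 182 188 185 180 183]
 [186 183 184 183 185 178 180 186 188 185 185 187 190 181 188 186 184 187]]
```

View pics/c0.png

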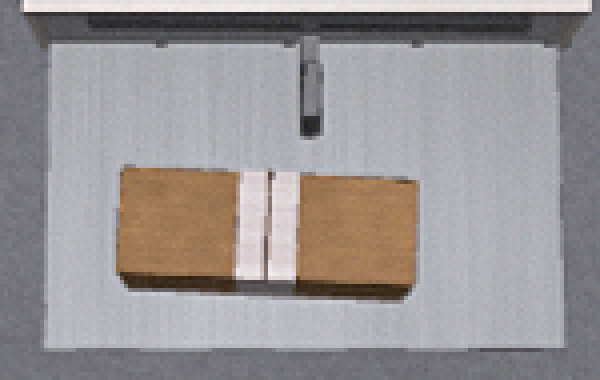

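Crop (4x, origin (255,165)): the carton's top corners are at about (285.5,206.5), (359,210), (358.5,236) and (285,233). The pull plate's tip is at (333,199).

```bash
cat >> h.py <<'E'
def go(x,y,z,a):
    """a = azimuth (deg) of tool y; prints turn about tool z then shift in the turned tool frame (mm)"""
    s=env.state(); R=Rn.from_quat(s["tool_rot"]).as_matrix(); a0=np.degrees(np.arctan2(R[1,1],R[0,1]))
    b=np.radians(a); G=np.c_[[-np.sin(b),np.cos(b),0],[np.cos(b),np.sin(b),0],[0,0,-1]]
    rv=Rn.from_matrix(R.T@G).as_rotvec(degrees=True)
    d=G.T@(np.array([x,y,z])-s["tool_pos"])*1000
    print("t",round(s["time_s"],2),"pos",s["tool_pos"].round(4),"az",round(a0,1),"rv",rv.round(2),"shift",d.round(1),"w",round(s["gripper_width"],4))
E
python3 - <<'E'
from h import *
im=cv2.imread("pics/top0.png");c=env.get_calibration("top");cs=env.get_calibration("scene")
hsv=cv2.cvtColor(im,cv2.COLOR_BGR2HSV).astype(int);H,S,V=hsv[...,0],hsv[...,1],hsv[...,2]
def show(n,m,z,k=1,off=(0,0)):
    for q in blobs(m,300)[:k]:
        b=quad(q)+np.array(off); print(n,b.round(1).tolist(),[plane(c,p,z)[:2].round(4).tolist() for p in b])
m=np.zeros_like(V,bool);m[190:315,410:540]=V[190:315,410:540]<45;show("mat",m,.003)
m=np.zeros_like(V,bool);m[140:330,125:155]=V[140:330,125:155]>140;show("bar",m,.148)
for r in (165,200,240,280,305):
    cc=np.where(V[r,125:160]>140)[0]+125; print(r,cc.min(),cc.max(),plane(c,(cc.mean(),r),.14)[:2].round(4))
s=cv2.imread("pics/scene0.png")[85:265,225:430]; cv2.imwrite("pics/c1.png",cv2.resize(s,None,fx=3.3,fy=3.3,interpolation=2))
E
```

```text
mat [[420.6, 204.3], [524.8, 197.8], [531.2, 299.9], [427.0, 306.4]] [[0.5606, -0.2144], [0.5816, -0.4434], [0.3613, -0.449], [0.3417, -0.2272]]
bar [[136.5, 312.0], [139.8, 153.9], [147.3, 154.0], [144.0, 312.1]] [[0.3214, 0.336], [0.6198, 0.3555], [0.6199, 0.341], [0.3215, 0.3222]]
165 140 147 [0.5999 0.3493]
200 139 146 [0.5311 0.3454]
240 139 145 [0.4544 0.3398]
280 138 144 [0.3797 0.3353]
305 137 144 [0.3339 0.3324]
```

View pics/c1.png

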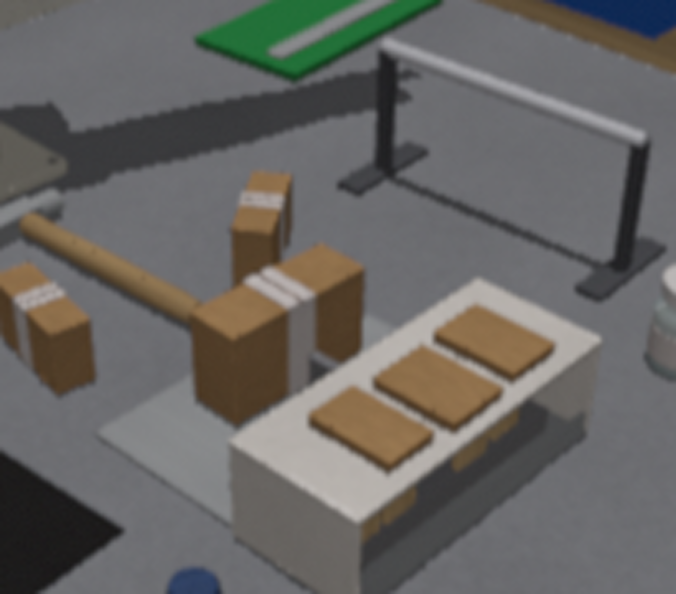

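The 3.3x scene crop (origin (225,85)) puts the carton's top corners at (192,318), (238,345), (363,268) and (322,245). The bar ends are at (385,45) and (643,138). Through the back of the shelf about four clamps are visible. Next I'll triangulate these.

```bash
python3 - <<'E'
from h import *
c=env.get_calibration("top");cs=env.get_calibration("scene")
f=lambda u,v:(225+u/3.3,85+v/3.3)
for t,s in [((358.5,236.3),(192,318)),((359.3,210.3),(238,345)),((285.5,206.5),(363,268)),((285,233),(322,245)),((140.3,312.5),(385,45)),((143.5,154),(643,138))]:
    p,e=tri(c,t,cs,f(*s)); print(p.round(4),round(e,4))
go(.5055,.0015,.25,0)
E
```

```text
[ 0.4803 -0.0718  0.0847] 0.0057
[ 0.5336 -0.0718  0.0851] 0.0075
[0.5345 0.0752 0.0906] 0.002
[0.4825 0.0757 0.0896] 0.0062
[0.321  0.3325 0.1396] 0.0022
[0.6208 0.3498 0.1435] 0.0004
t 0.1 pos [0.1594 0.4735 0.3031] az 71.4 rv [-9.000e-02  7.000e-02  7.139e+01] shift [-472.   346.1   53.1] w 0.0854
```

```bash
python3 -m creep '[1,0,0,0,0,0,8,1,0,0,0,0,0,8,1,0,0,0,0,0,8,1,0,0,0,0,0,8,1,0,0,0,0,0,8,1,0,0,0,0,0,8,1,0,0,0,0,0,8,1,0,0,0,0,0,8]' 30; python3 -m creep '[0.6,0,0,0,0,0,8.4,0.6,-39,29,0,0,0,0,0.6,-39,29,0,0,0,0,0.6,-39,29,0,0,0,0,0.6,-39,29,0,0,0,0,0.6,-39,29,0,0,0,0,0.6,-39,29,0,0,0,0,0.6,-39,29,0,0,0,0]'; python3 -m creep '[0.6,-39,29,0,0,0,0,0.6,-39,29,0,0,0,0,0.6,-39,29,0,0,0,0,0.6,-39,29,0,0,0,0,0.6,-39,29,0,0,0,0,0.6,0,0,0,0,0,0]'; python3 - <<'E'
from h import *
go(.5065,.0015,.135,-1)
print(env.get_calibration("wrist"))
cv2.imwrite("pics/w1.png",env.camera("wrist")[:,:,::-1])
E
```

```text
time_s: 0.9
tool_pos: [0.1594, 0.4736, 0.3033]
tool_rot: [0.662, 0.749, -0.001, 0.0]
contact_force: [-0.2, -0.0, -0.2]
gripper_width: 0.0853
gripper_force: 0.0
time_s: 1.7
tool_pos: [0.3582, 0.1955, 0.3038]
tool_rot: [0.713, 0.701, -0.0, -0.0]
contact_force: [1.9, 0.4, 0.3]
gripper_width: 0.0679
gripper_force: 0.0
time_s: 2.3
tool_pos: [0.5017, -0.0046, 0.3028]
tool_rot: [0.716, 0.698, -0.0, 0.001]
contact_force: [-0.5, -0.4, 0.3]
gripper_width: 0.0683
gripper_force: 0.0
t 2.3 pos [ 0.5017 -0.0046  0.3028] az -1.4 rv [ 0.02  0.09 -0.42] shift [  6.2   4.7 167.8] w 0.0683
{'camera_matrix': array([[299.75728046,   0.        , 317.43213782],
       [  0.        , 299.75728046, 193.03951088],
       [  0.        ,   0.        ,   1.        ]]), 'R': array([[ 9.99672332e-01, -2.55893829e-02,  6.41940432e-04],
       [-2.43736708e-02, -9.43919165e-01,  3.29275774e-01],
       [-7.82002396e-03, -3.29183527e-01, -9.44233580e-01]]), 't': array([-0.50172263, -0.03545672,  0.38188211])}
```

View pics/w1.png

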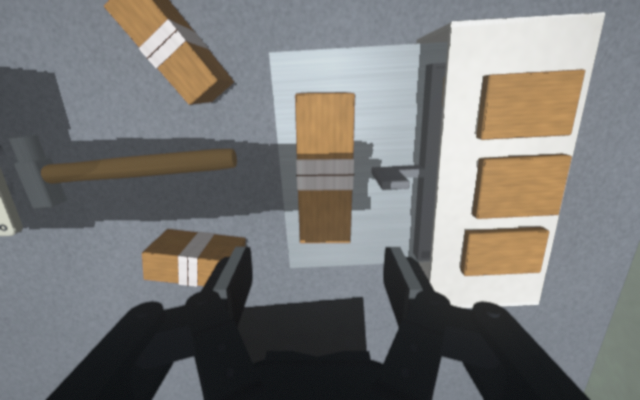

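The wrist view shows the carton's top at about columns 295–355 and rows 93–242. The pull plate is at about (400,175) and clear of the fingers.

```bash
python3 - <<'E'
from h import *
c=env.get_calibration("wrist")
for p in [(295,93),(354,93),(352,242),(299,242)]: print(plane(c,p,.094).round(4))
E
python3 -m creep '[0.6,3,2.5,0,0,0,0,0.6,3,2,0,0,0,0,0.6,0,0,40,0,0,0,0.6,0,0,40,0,0,0,0.6,0,0,40,0,0,0,0.6,0,0,30,0,0,0,0.6,0,0,17,0,0,0,0.6,0,0,0,0,0,0]'; python3 -m creep '[-1,0,0,0,0,0,0,-1,0,0,0,0,0,0,-1,0,0,0,0,0,0,-1,0,0,0,0,0,0,-1,0,0,0,0,0,0,-1,0,0,0,0,0,0]' 40
python3 - <<'E'
from h import *
go(.46,-.335,.25,0)
E
```

```text
[0.4818 0.0785 0.094 ]
[0.5338 0.0773 0.094 ]
[ 0.5341 -0.0702  0.094 ]
[ 0.4789 -0.0689  0.094 ]
time_s: 3.15
tool_pos: [0.502, 0.0075, 0.1348]
tool_rot: [0.712, 0.702, -0.002, -0.002]
contact_force: [2.1, 0.3, -0.7]
gripper_width: 0.0686
gripper_force: 0.5
time_s: 3.75
tool_pos: [0.5053, 0.0065, 0.1387]
tool_rot: [0.713, 0.701, 0.002, 0.001]
contact_force: [2.3, 3.6, 7.0]
gripper_width: 0.0534
gripper_force: 47.9
t 3.75 pos [0.5053 0.0065 0.1387] az -1.0 rv [ 0.24 -0.12 -0.97] shift [-341.5  -45.3 -111.3] w 0.0534
```

```bash
python3 -m creep '[-1,0,0,-15,0,0,0,-1,0,0,-30,0,0,0,-1,0,0,-30,0,0,0,-1,0,0,-20,0,0,0,-1,-15,0,0,0,0,0,-1,-30,-5,0,0,0,0,-1,-33,-5,0,0,0,0,-1,-33,-5,0,0,0,0]'; python3 -m creep '[-1,-33,-5,0,0,0,0,-1,-33,-5,0,0,0,0,-1,-33,-5,0,0,0,0,-1,-33,-5,0,0,0,0,-1,-33,-5,0,0,0,0,-1,-33,-5,0,0,0,0,-1,-15,-3,0,0,0,0,-1,0,0,0,0,0,0]'
python3 - <<'E'
from h import *
go(.45,-.325,.1377,0)
E
```

```text
time_s: 4.55
tool_pos: [0.4844, -0.1065, 0.2297]
tool_rot: [0.713, 0.701, -0.002, -0.002]
contact_force: [-0.1, 0.1, -4.8]
gripper_width: 0.0533
gripper_force: 47.0
time_s: 5.35
tool_pos: [0.4478, -0.3193, 0.2297]
tool_rot: [0.715, 0.699, -0.001, -0.002]
contact_force: [0.5, 0.5, -4.2]
gripper_width: 0.0533
gripper_force: 47.0
t 5.35 pos [ 0.4478 -0.3193  0.2297] az -1.3 rv [-0.25 -0.1  -1.26] shift [-5.7  2.2 92. ] w 0.0533
```

```bash
python3 -m creep '[-1,-2,0,25,0,0,0,-1,-2,0,25,0,0,0,-1,0,0,22,0,0,0,-1,0,0,8,0,0,0,-1,0,0,4,0,0,0,-1,0,0,3,0,0,0,-1,0,0,2,0,0,0,-1,0,0,0,0,0,0]'; python3 -m creep '[-1,0,0,2,0,0,0,-1,0,0,0,0,0,0]'; python3 -c "from h import *;go(.45,-.325,.1377,0)"
```

```text
time_s: 6.15
tool_pos: [0.4505, -0.3215, 0.1436]
tool_rot: [0.713, 0.701, 0.0, 0.001]
contact_force: [-0.3, -0.9, -4.3]
gripper_width: 0.0533
gripper_force: 47.0
time_s: 6.35
tool_pos: [0.4502, -0.3215, 0.1412]
tool_rot: [0.713, 0.701, 0.0, 0.0]
contact_force: [-0.5, 0.3, -3.9]
gripper_width: 0.0532
gripper_force: 47.0
t 6.35 pos [ 0.4502 -0.3215  0.1412] az -1.0 rv [ 0.03  0.02 -1.01] shift [-3.5 -0.2  3.5] w 0.0532
```

```bash
python3 -m creep '[-1,0,0,1.5,0,0,0,-1,0,0,1.5,0,0,0,-1,0,0,0,0,0,0]'; python3 -m creep '[-1,0,0,1.5,0,0,0,-1,0,0,0,0,0,0]';  python3 -c "from h import *;go(.45,-.325,.1377,0)"
```

```text
time_s: 6.65
tool_pos: [0.4501, -0.3214, 0.1378]
tool_rot: [0.713, 0.701, -0.0, -0.0]
contact_force: [0.2, 0.8, -4.1]
gripper_width: 0.0536
gripper_force: 47.0
time_s: 6.85
tool_pos: [0.4502, -0.3214, 0.1376]
tool_rot: [0.713, 0.701, -0.0, 0.0]
contact_force: [-1.5, 1.8, 4.3]
gripper_width: 0.0532
gripper_force: 47.2
t 6.85 pos [ 0.4502 -0.3214  0.1376] az -1.0 rv [ 0.03  0.03 -1.01] shift [-3.6 -0.2 -0.1] w 0.0532
```

```bash
python3 -m creep '[0.4,0,0,0,0,0,0,0.4,0,0,0,0,0,0,0.4,0,0,0,0,0,0,0.4,0,0,-10,0,0,0,0.4,0,0,-30,0,0,0,0.4,0,0,-40,0,0,0,0.4,0,0,-40,0,0,0,0.4,0,0,0,0,0,0]'; python3 - <<'E'
from h import *
s=env.state();print(s["qpos"].round(3),s["gripper_width"])
im=env.camera("top")[:,:,::-1].copy();cv2.imwrite("pics/top1.png",im)
go(.535,-.019,.27,91.6);go(.535,-.019,.27,-88.4)
c=env.get_calibration("top")
# pull plate: dark/grey on bright plate
V=cv2.cvtColor(im,cv2.COLOR_BGR2HSV)[...,2].astype(int)
for r in range(176,206,3):
    cc=np.where(V[r,320:350]<160)[0]+320
    if len(cc): print(r,cc.min(),cc.max(),plane(c,(cc.mean(),r),.07)[:2].round(4))
E
```

```text
time_s: 7.65
tool_pos: [0.4527, -0.3233, 0.2638]
tool_rot: [0.713, 0.701, 0.001, 0.007]
contact_force: [1.1, -0.5, 0.5]
gripper_width: 0.0595
gripper_force: 0.0
[-0.62   0.363  0.068  1.263 -0.     0.968] 0.05953552118201916
t 7.7 pos [ 0.4517 -0.3226  0.2608] az -1.0 rv [ 9.000e-02  5.500e-01 -9.261e+01] shift [-91.7 301.1  -9.2] w 0.06
t 7.7 pos [ 0.4517 -0.3226  0.2608] az -1.0 rv [ 0.54 -0.09 87.39] shift [  91.7 -301.1   -9.2] w 0.06
176 326 334 [ 0.6036 -0.0141]
179 330 334 [ 0.5974 -0.0181]
182 330 335 [ 0.5911 -0.0193]
185 330 335 [ 0.5847 -0.0194]
188 330 335 [ 0.5784 -0.0196]
191 330 335 [ 0.5721 -0.0198]
194 330 335 [ 0.5658 -0.0199]
197 330 335 [ 0.5596 -0.0201]
```

```bash
python3 -m creep '[0,0,0,0,0,0,-8.4,0,0,0,0,0,0,-8.4,0,0,0,0,0,0,-8.4,0,0,0,0,0,0,-8.4,0,0,0,0,0,0,-8.4,0,0,0,0,0,0,-8.4,0,0,0,0,0,0,-8.4,0,0,0,0,0,0,-8.4]'; python3 -m creep '[0,0,0,0,0,0,-8.4,0,0,0,0,0,0,-8.4,0,0,0,0,0,0,-8.4,0,-17,37,0,0,0,0,0,-17,37,0,0,0,0,0,-17,37,0,0,0,0,0,-17,37,0,0,0,0,0,-17,37,0,0,0,0]';python3 -m creep '[0,-17,37,0,0,0,0,0,-17,37,0,0,0,0,0,-17,37,0,0,0,0,0,0,0,0,0,0,0]';  python3 - <<'E'
from h import *
go(.580,-.0195,.112,91.6)
im=env.camera("wrist")[:,:,::-1].copy();cv2.imwrite("pics/w2.png",im)
E
```

```text
time_s: 8.5
tool_pos: [0.4495, -0.321, 0.2553]
tool_rot: [0.203, 0.979, 0.0, -0.001]
contact_force: [0.7, -0.0, 0.1]
gripper_width: 0.0431
gripper_force: 0.0
time_s: 9.3
tool_pos: [0.5304, -0.1328, 0.2554]
tool_rot: [-0.012, 1.0, 0.0, -0.001]
contact_force: [0.8, -0.7, -0.2]
gripper_width: 0.0425
gripper_force: 0.0
time_s: 9.7
tool_pos: [0.5798, -0.0176, 0.2551]
tool_rot: [-0.015, 1.0, 0.001, -0.001]
contact_force: [-0.0, 0.3, -0.3]
gripper_width: 0.0427
gripper_force: 0.0
t 9.7 pos [ 0.5798 -0.0176  0.2551] az 91.8 rv [ 0.09 -0.06  0.16] shift [-1.000e-01 -1.900e+00  1.431e+02] w 0.0427
```

View pics/w2.png

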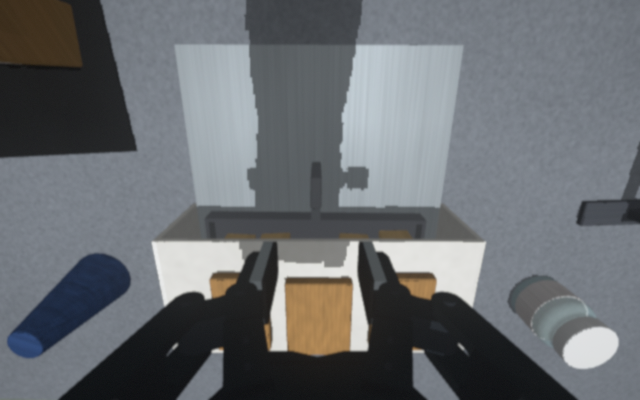

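The wrist view shows the pull plate at (317,165–210), centred between the fingers. Four clamps are visible under the roof edge.

```bash
python3 - <<'E'
from h import *
print(tri(env.get_calibration("wrist"),(316,163),env.get_calibration("top"),(332.7,193.5)))
E
python3 -m creep '[0,0,-2,35,0,0,0,0,0,0,35,0,0,0,0,0,0,35,0,0,0,0,0,0,25,0,0,0,0,0,0,12,0,0,0,0,0,0,0,0,0,0]'; python3 -m creep '[-1,0,0,0,0,0,0,-1,0,0,0,0,0,0,-1,0,0,0,0,0,0,-1,0,0,0,0,0,0,-1,0,0,0,0,0,0,-1,0,0,0,0,0,0,-1,0,0,0,0,0,0]' 40;python3 -c "from h import *;go(.459,-.0225,.112,91.6)"
```

```text
(array([ 0.6041689 , -0.02318723, -0.13791434]), np.float64(0.00223308237134003))
time_s: 10.35
tool_pos: [0.577, -0.0251, 0.1123]
tool_rot: [-0.011, 1.0, 0.0, -0.003]
contact_force: [-0.8, 0.1, 0.3]
gripper_width: 0.0425
gripper_force: 0.0
time_s: 11.05
tool_pos: [0.58, -0.0237, 0.1162]
tool_rot: [-0.013, 1.0, 0.0, 0.002]
contact_force: [-1.6, 3.0, 5.8]
gripper_width: 0.0094
gripper_force: 39.5
t 11.05 pos [ 0.58   -0.0237  0.1162] az 91.5 rv [ 0.03  0.19 -0.13] shift [120.9   4.5   4.2] w 0.0094
```

```bash
python3 -m creep '[-1,6,0,-3,0,0,0,-1,12,0,0,0,0,0,-1,15,0,0,0,0,0,-1,15,0,0,0,0,0,-1,15,0,0,0,0,0,-1,15,0,0,0,0,0,-1,15,0,0,0,0,0,-1,12,0,0,0,0,0]'; python3 -m creep '[-1,10,0,0,0,0,0,-1,6,0,0,0,0,0,-1,0,0,0,0,0,0,-1,0,0,0,0,0,0]'; python3 - <<'E'
from h import *
go(.459,-.0225,.112,91.6)
cv2.imwrite("pics/w3.png",env.camera("wrist")[:,:,::-1])
im=env.camera("top")[:,:,::-1];cv2.imwrite("pics/top2.png",cv2.resize(im[90:300,200:460],None,fx=3,fy=2.8))
E
```

```text
time_s: 11.85
tool_pos: [0.473, -0.0272, 0.1172]
tool_rot: [-0.012, 1.0, -0.0, 0.0]
contact_force: [2.6, -0.4, -4.4]
gripper_width: 0.009
gripper_force: 39.3
time_s: 12.25
tool_pos: [0.4563, -0.0274, 0.1171]
tool_rot: [-0.012, 1.0, -0.0, -0.002]
contact_force: [-5.2, -1.6, 0.4]
gripper_width: 0.0095
gripper_force: 40.0
t 12.25 pos [ 0.4563 -0.0274  0.1171] az 91.4 rv [-0.03 -0.22 -0.24] shift [-2.8  4.8  5.1] w 0.0095
```

View pics/top2.png

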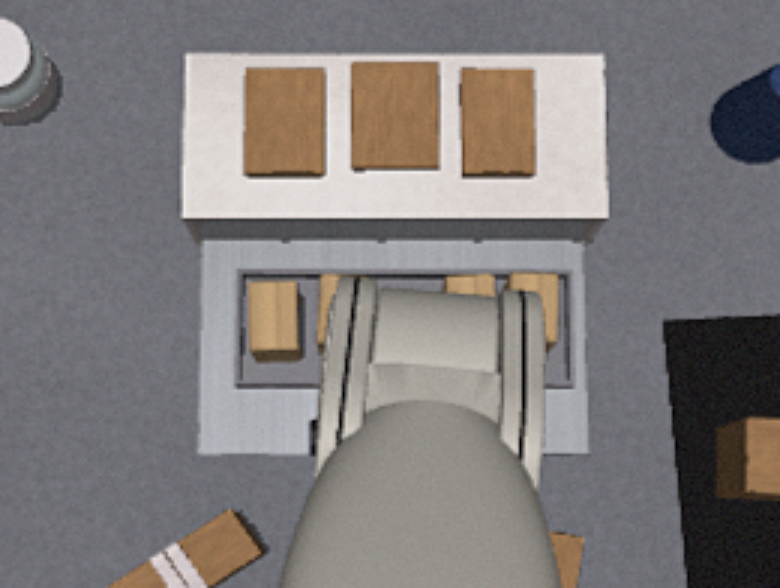

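The enlarged top view shows the tray fully out in front of the roof. The row of clamps is partly hidden by the arm, with four visible. I'll release, lift, and measure with the wrist camera from two places.

```bash
python3 -m creep '[0.3,0,0,0,0,0,0,0.3,0,0,0,0,0,0,0.3,0,0,0,0,0,0,0.3,0,0,-10,0,0,0,0.3,0,0,-40,0,0,0,0.3,0,0,-45,0,0,0,0.3,0,0,-45,0,0,0,0.3,0,0,-45,0,0,0]'; python3 -m creep '[0.8,-30,0,0,0,0,0,0.8,-40,0,0,0,0,0,0.8,-40,0,0,0,0,0,0.8,0,0,0,0,0,0,0.8,0,0,0,0,0,0]'; python3 - <<'E'
from h import *
import pickle
go(.459,-.0225,.112,91.6); 
c=env.get_calibration("wrist");im=env.camera("wrist")[:,:,::-1].copy();cv2.imwrite("pics/w4.png",im);pickle.dump(c,open("w4.pkl","wb"))
E
python3 -m creep '[0.8,-30,0,0,0,0,0,0.8,-25,0,0,0,0,0,0.8,0,0,0,0,0,0,0.8,0,0,0,0,0,0]'; python3 - <<'E'
from h import *
import pickle
c=env.get_calibration("wrist");im=env.camera("wrist")[:,:,::-1].copy();cv2.imwrite("pics/w5.png",im);pickle.dump(c,open("w5.pkl","wb"))
cv2.imwrite("pics/w45.png",np.vstack([cv2.imread("pics/w4.png")[60:360],im[60:360]]))
E
```

```text
time_s: 13.15
tool_pos: [0.4577, -0.027, 0.3052]
tool_rot: [-0.012, 1.0, -0.0, 0.001]
contact_force: [-0.3, 0.2, -1.0]
gripper_width: 0.0556
gripper_force: 0.0
time_s: 13.65
tool_pos: [0.5682, -0.0243, 0.3019]
tool_rot: [-0.012, 1.0, 0.0, -0.001]
contact_force: [-1.1, 0.5, 0.6]
gripper_width: 0.0772
gripper_force: 0.0
t 13.65 pos [ 0.5682 -0.0243  0.3019] az 91.4 rv [ 0.01 -0.09 -0.2 ] shift [109.1   4.9 189.9] w 0.0772
time_s: 14.1
tool_pos: [0.622, -0.0231, 0.3029]
tool_rot: [-0.012, 1.0, 0.0, -0.0]
contact_force: [-1.4, 0.4, 0.2]
gripper_width: 0.0769
gripper_force: 0.0
```

View pics/w45.png

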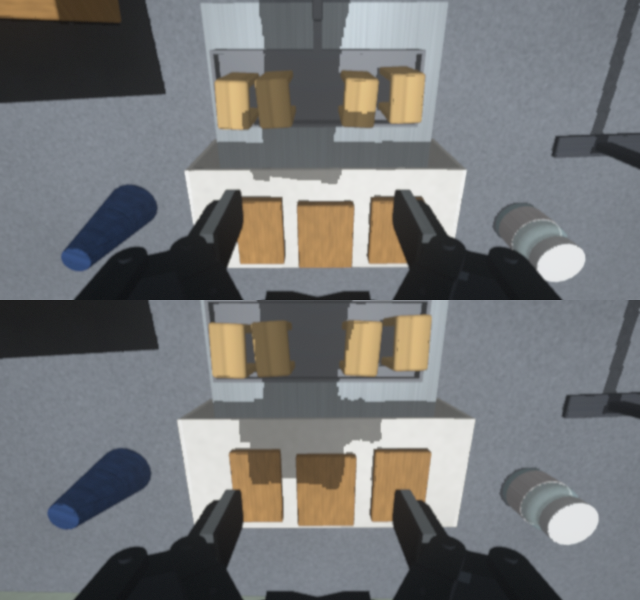

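Four clamps stand in the tray, at (237,100), (272,98), (360,98) and (402,95) in the upper half, with their long side along world x. I'll enlarge to read the crown corners.

```bash
python3 - <<'E'
import cv2,numpy as np
a=cv2.imread("pics/w4.png")[105:200,195:445];b=cv2.imread("pics/w5.png")[60:155,195:445]
o=np.vstack([cv2.resize(x,None,fx=3.2,fy=3.1,interpolation=2) for x in (a,b)]);cv2.imwrite("pics/c2.png",o);print(o.shape)
E
```

```text
(588, 800, 3)
```

View pics/c2.png

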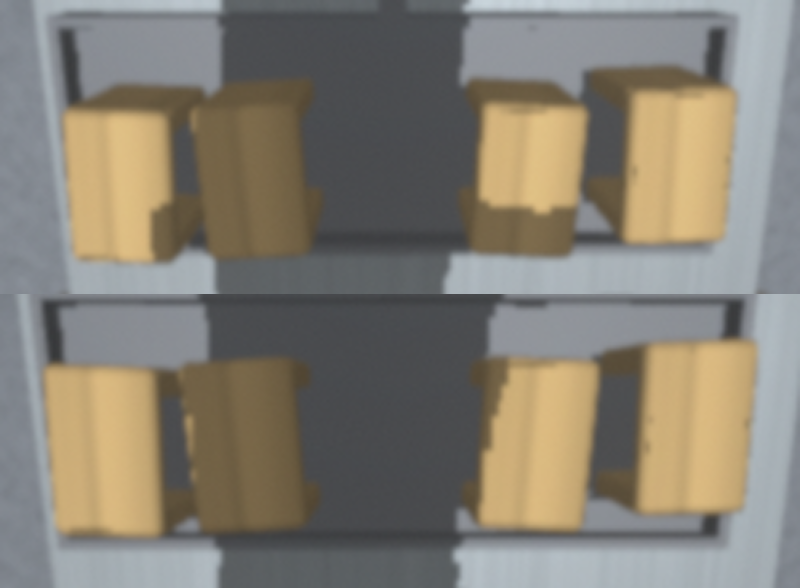

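```bash
python3 - <<'E'
from h import *
import pickle
c4=pickle.load(open("w4.pkl","rb"));c5=pickle.load(open("w5.pkl","rb"))
P4=dict(A=[(65,110),(165,108),(172,258),(77,260)],B=[(197,108),(297,102),(312,250),(215,256)],C=[(480,100),(585,105),(572,254),(472,248)],D=[(632,92),(736,92),(724,242),(622,240)])
P5=dict(A=[(45,367),(157,372),(163,533),(58,532)],B=[(182,366),(293,358),(306,525),(198,530)],C=[(485,358),(598,362),(585,527),(475,523)],D=[(643,345),(757,342),(743,514),(638,514)])
for k in P4:
    f4=[(195+u/3.2,105+v/3.1) for u,v in P4[k]];f5=[(195+u/3.2,60+(v-294)/3.1) for u,v in P5[k]]
    h=[tri(c4,p,c5,q)[0][2] for p,q in zip(f4,f5)]
    for c,f in ((c4,f4),(c5,f5)):
        w=np.array([plane(c,p,.074)[:2] for p in f]); ax=(w[0]+w[1]-w[2]-w[3])*-1
        print(k,"h",np.mean(h).round(4),"c",w.mean(0).round(4),"len",np.linalg.norm(ax)/2,"az",np.degrees(np.arctan2(ax[1],ax[0])).round(1))
go(.55,.06,.2,0)
E
```

```text
A h 0.067 c [ 0.5584 -0.1119] len 0.05050187606175845 az -0.5
A h 0.067 c [ 0.5596 -0.1115] len 0.049021262633403714 az -0.9
B h 0.0683 c [ 0.5556 -0.0687] len 0.04970521551221688 az 4.7
B h 0.0683 c [ 0.5567 -0.0696] len 0.049555988314806135 az 3.5
C h 0.0674 c [0.5528 0.0176] len 0.04970980914263892 az 0.2
C h 0.0674 c [0.554  0.0177] len 0.04929760359511466 az 0.1
D h 0.0709 c [0.5483 0.0651] len 0.04951543671997022 az 2.9
D h 0.0709 c [0.5489 0.0651] len 0.050511330199484956 az 4.1
t 14.15 pos [ 0.6217 -0.0232  0.3031] az 91.4 rv [-2.000e-02 -2.000e-02  9.139e+01] shift [ 83.2 -71.7 103.1] w 0.0768
```

```bash
python3 -m creep '[0.6,0,0,0,0,0,8,0.6,0,0,0,0,0,8,0.6,0,0,0,0,0,8,0.6,0,0,0,0,0,8,0.6,0,0,0,0,0,8,0.6,0,0,0,0,0,8,0.6,0,0,0,0,0,8,0.6,0,0,0,0,0,8]'; python3 -m creep '[0.6,0,0,0,0,0,8,0.6,0,0,0,0,0,8,0.6,0,0,0,0,0,8,0.6,28,-23,0,0,0,0,0.6,28,-23,0,0,0,0,0.6,28,-23,0,0,0,0,0.6,0,0,0,0,0,0,0.6,0,0,0,0,0,0]';python3 -c "from h import *;go(.5485,.0651,.118,3)"
```

```text
time_s: 14.95
tool_pos: [0.6215, -0.0232, 0.3035]
tool_rot: [0.522, 0.853, 0.0, 0.0]
contact_force: [-0.7, -0.1, -0.6]
gripper_width: 0.0683
gripper_force: 0.0
time_s: 15.75
tool_pos: [0.5479, 0.057, 0.3037]
tool_rot: [0.685, 0.728, 0.0, 0.001]
contact_force: [0.3, -0.3, 0.2]
gripper_width: 0.0683
gripper_force: 0.0
t 15.75 pos [0.5479 0.057  0.3037] az 3.5 rv [0.09 0.02 0.47] shift [  8.1   1.  185.7] w 0.0683
```

```bash
python3 -m creep '[0.6,8,1,30,0,0,0,0.6,0,0,40,0,0,0,0.6,0,0,40,0,0,0,0.6,0,0,40,0,0,0,0.6,0,0,25,0,0,0,0.6,0,0,10,0,0,0,0.6,0,0,0,0,0,0,0.6,0,0,0,0,0,0]'; python3 -m creep '[-1,0,0,0,0,0,0,-1,0,0,0,0,0,0,-1,0,0,0,0,0,0,-1,0,0,0,0,0,0,-1,0,0,0,0,0,0,-1,0,0,0,0,0,0]' 25;python3 -c "from h import *;go(.5485,.0651,.118,3)"
```

```text
time_s: 16.55
tool_pos: [0.5508, 0.0644, 0.1187]
tool_rot: [0.686, 0.727, 0.001, 0.001]
contact_force: [-0.4, 0.1, 0.4]
gripper_width: 0.0685
gripper_force: 0.0
time_s: 17.15
tool_pos: [0.551, 0.0648, 0.1195]
tool_rot: [0.686, 0.728, 0.002, 0.002]
contact_force: [-0.1, -0.1, 6.9]
gripper_width: 0.0517
gripper_force: 27.2
t 17.15 pos [0.551  0.0648 0.1195] az 3.4 rv [0.25 0.01 0.39] shift [ 0.4 -2.5  1.5] w 0.0517
```

```bash
python3 -m creep '[-1,0,0,-20,0,0,0,-1,0,0,-40,0,0,0,-1,0,0,-40,0,0,0,-1,0,0,-40,0,0,0,-1,0,0,-40,0,0,0,-1,0,0,0,0,0,-8.2,-1,0,0,0,0,0,-8.2,-1,0,0,0,0,0,-8.2]'; python3 -m creep '[-1,0,0,0,0,0,-8.2,-1,0,0,0,0,0,-8.2,-1,0,0,0,0,0,-8.2,-1,0,0,0,0,0,-8.2,-1,0,0,0,0,0,-8.2,-1,0,0,0,0,0,-8.2,-1,0,0,0,0,0,-8.2,-1,0,0,0,0,0,-8.2]'; python3 -m creep '[-1,-3,30,0,0,0,0,-1,-3,35,0,0,0,0,-1,-3,35,0,0,0,0,-1,-3,35,0,0,0,0,-1,-3,35,0,0,0,0,-1,-3,35,0,0,0,0,-1,-3,35,0,0,0,0,-1,-3,30,0,0,0,0]'; python3 -m creep '[-1,0,0,0,0,0,0,-1,0,0,0,0,0,0]'; python3 - <<'E'
from h import *
go(.555,.346,.2035,93.5)
cv2.imwrite("pics/w6.png",env.camera("wrist")[:,:,::-1])
cv2.imwrite("pics/s6.png",env.camera("scene")[:,:,::-1])
E
```

```text
time_s: 17.95
tool_pos: [0.5496, 0.0648, 0.2983]
tool_rot: [0.513, 0.859, 0.0, 0.001]
contact_force: [-0.1, -1.5, -0.5]
gripper_width: 0.0519
gripper_force: 26.5
time_s: 18.75
tool_pos: [0.5494, 0.0648, 0.2977]
tool_rot: [-0.034, 0.999, 0.0, 0.0]
contact_force: [-0.0, -0.6, -0.3]
gripper_width: 0.0514
gripper_force: 26.5
time_s: 19.55
tool_pos: [0.5562, 0.3376, 0.2976]
tool_rot: [-0.032, 0.999, 0.0, 0.0]
contact_force: [0.3, -0.0, -0.8]
gripper_width: 0.0517
gripper_force: 26.5
time_s: 19.75
tool_pos: [0.5562, 0.3363, 0.2971]
tool_rot: [-0.032, 0.999, -0.0, -0.0]
contact_force: [-0.3, -1.1, 0.2]
gripper_width: 0.0517
gripper_force: 26.6
t 19.75 pos [0.5562 0.3363 0.2971] az 93.7 rv [-0.04 -0.03  0.18] shift [ 0.6  9.7 93.6] w 0.0517
```

View pics/w6.png

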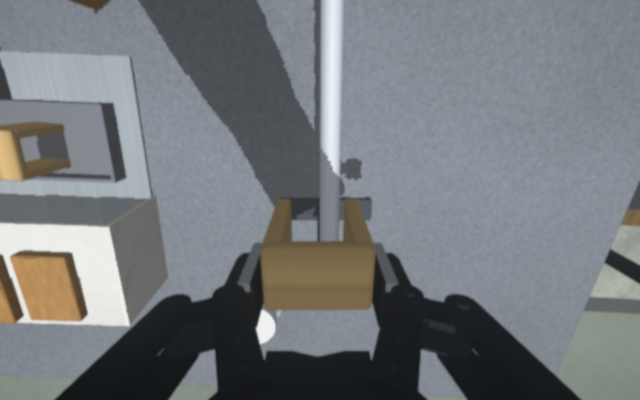

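The wrist view shows the clamp held with its crown at (318,275). The bar runs at about column 331, so it sits a little to the +y side. I'll compute the bar line.

```bash
python3 - <<'E'
from h import *
im=cv2.imread("pics/w6.png");c=env.get_calibration("wrist");V=cv2.cvtColor(im,cv2.COLOR_BGR2HSV)[...,2].astype(int)
P=[]
for r in range(5,140,15):
    cc=np.where(V[r,312:352]>145)[0]+312; p=plane(c,((cc.min()+cc.max())/2,r),.142); P.append(p[:2]); print(r,cc.min(),cc.max(),p.round(4))
P=np.array(P);k=np.polyfit(P[:,0],P[:,1],1);print(np.degrees(np.arctan(k[0])),np.polyval(k,[.35,.45,.556]))
E
```

```text
5 321 349 [0.4196 0.3372 0.142 ]
20 321 351 [0.4281 0.3386 0.142 ]
35 321 351 [0.437  0.3393 0.142 ]
50 312 351 [0.4463 0.337  0.142 ]
65 312 351 [0.4558 0.3377 0.142 ]
80 312 351 [0.4655 0.3384 0.142 ]
95 321 351 [0.4753 0.3424 0.142 ]
110 312 351 [0.4858 0.34   0.142 ]
125 321 351 [0.4962 0.3441 0.142 ]
3.999472584410615 [0.33195301 0.33894477 0.34635603]
```

```bash
python3 -m creep '[-1,0,5,0,0,0,0,-1,0,4.5,0,0,0,0,-1,0,0,30,0,0,0,-1,0,0,30,0,0,0,-1,0,0,20,0,0,0,-1,0,0,8,0,0,0,-1,0,0,4,0,0,0,-1,0,0,0,0,0,0]'; python3 - <<'E'
from h import *
go(.555,.346,.2035,93.5)
cv2.imwrite("pics/w7.png",env.camera("wrist")[:,:,::-1])
E
```

```text
time_s: 20.65
tool_pos: [0.5564, 0.3452, 0.2059]
tool_rot: [-0.031, 1.0, 0.0, 0.0]
contact_force: [-0.4, 0.2, -0.4]
gripper_width: 0.0517
gripper_force: 26.6
t 20.65 pos [0.5564 0.3452 0.2059] az 93.6 rv [0.02 0.04 0.08] shift [1.3 0.9 2.4] w 0.0517
```

View pics/w7.png

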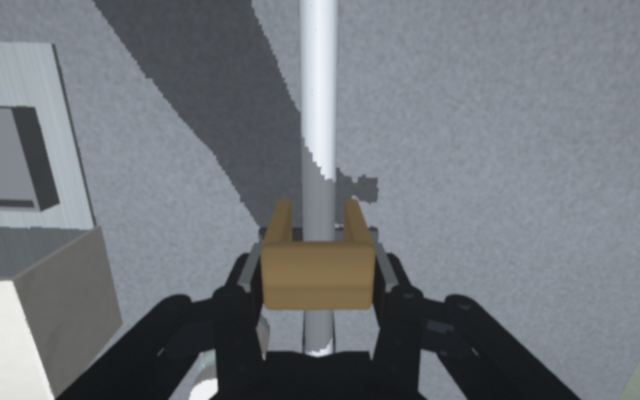

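The bar is centred between the legs (column 318). I'll seat the clamp, release it, and go for clamp C.

```bash
python3 -m creep '[-1,0,0,2,0,0,0,-1,0,0,1,0,0,0,-1,0,0,0,0,0,0]'; python3 -m creep '[0.5,0,0,0,0,0,0,0.5,0,0,0,0,0,0,0.5,0,0,0,0,0,0,0.5,0,0,-5,0,0,0,0.5,0,0,-30,0,0,0,0.5,0,0,-40,0,0,0,0.5,0,0,-25,0,0,0,0.5,0,0,0,0,0,0]'; python3 -m creep '[0.6,0,0,0,0,0,8.5,0.6,0,0,0,0,0,8.5,0.6,0,0,0,0,0,8.5,0.6,0,0,0,0,0,8.5,0.6,0,0,0,0,0,8.5,0.6,0,0,0,0,0,8.5,0.6,0,0,0,0,0,8.5,0.6,0,0,0,0,0,8.5]';  python3 -m creep '[0.6,0,0,0,0,0,8.5,0.6,0,0,0,0,0,8.5,0.6,0,0,0,0,0,8.5,0.6,-40,0,0,0,0,0,0.6,-40,0,0,0,0,0,0.6,-40,0,0,0,0,0,0.6,-40,0,0,0,0,0,0.6,-40,0,0,0,0,0]';  python3 -m creep '[0.6,-40,0,0,0,0,0,0.6,-40,0,0,0,0,0,0.6,-30,0,0,0,0,0,0.6,0,0,0,0,0,0,0.6,0,0,0,0,0,0]'; python3 - <<'E'
from h import *
go(.5534,.0176,.118,0.2)
cv2.imwrite("pics/w8.png",env.camera("wrist")[:,:,::-1])
cv2.imwrite("pics/s8.png",env.camera("scene")[:,:,::-1])
E
```

```text
time_s: 21.0
tool_pos: [0.5565, 0.3454, 0.2035]
tool_rot: [-0.031, 1.0, 0.001, 0.001]
contact_force: [0.6, 0.2, 2.1]
gripper_width: 0.0516
gripper_force: 26.8
time_s: 21.8
tool_pos: [0.5575, 0.3461, 0.3083]
tool_rot: [-0.031, 0.999, 0.002, 0.004]
contact_force: [0.5, 0.6, 1.0]
gripper_width: 0.0643
gripper_force: 0.0
time_s: 22.6
tool_pos: [0.5558, 0.345, 0.3015]
tool_rot: [0.536, 0.845, -0.001, -0.0]
contact_force: [-0.2, -0.4, -0.1]
gripper_width: 0.0687
gripper_force: 0.0
time_s: 23.4
tool_pos: [0.5558, 0.1436, 0.3018]
tool_rot: [0.706, 0.708, -0.0, -0.0]
contact_force: [1.0, 0.0, 0.2]
gripper_width: 0.0687
gripper_force: 0.0
time_s: 23.9
tool_pos: [0.5563, 0.0346, 0.302]
tool_rot: [0.707, 0.707, -0.0, -0.0]
contact_force: [0.3, 0.1, -0.4]
gripper_width: 0.0684
gripper_force: 0.0
t 23.9 pos [0.5563 0.0346 0.302 ] az -0.0 rv [-0.05 -0.03 -0.21] shift [-17.   -2.9 184. ] w 0.0684
```

View pics/s8.png

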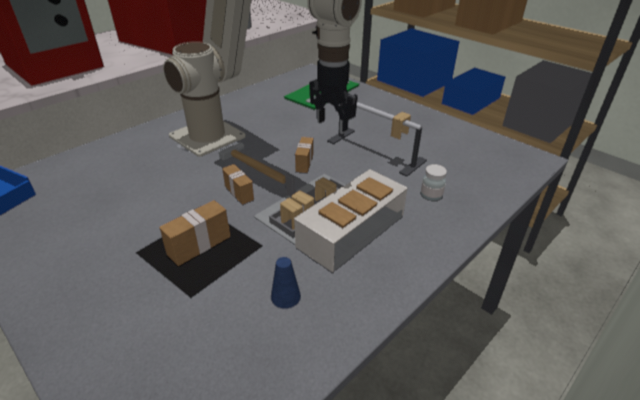

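The scene view shows the first clamp hanging on the bar at (401,123), and the carton standing on the mat.

Clamp C next.

```bash
python3 -m creep '[0.6,-17,-2.5,20,0,0,0,0.6,0,0,40,0,0,0,0.6,0,0,40,0,0,0,0.6,0,0,40,0,0,0,0.6,0,0,30,0,0,0,0.6,0,0,14,0,0,0,0.6,0,0,0,0,0,0,0.6,0,0,0,0,0,0]'; python3 -m creep '[-1,0,0,0,0,0,0,-1,0,0,0,0,0,0,-1,0,0,0,0,0,0,-1,0,0,0,0,0,0,-1,0,0,0,0,0,0,-1,0,0,0,0,0,0]' 25;python3 -c "from h import *;go(.5534,.0176,.118,.2)"
```

```text
time_s: 24.8
tool_pos: [0.5543, 0.0193, 0.1186]
tool_rot: [0.706, 0.708, 0.0, -0.0]
contact_force: [0.3, 0.1, 0.8]
gripper_width: 0.0684
gripper_force: 0.0
time_s: 25.4
tool_pos: [0.5552, 0.0184, 0.1201]
tool_rot: [0.707, 0.708, 0.002, 0.001]
contact_force: [1.0, 1.1, 6.6]
gripper_width: 0.0518
gripper_force: 27.5
t 25.4 pos [0.5552 0.0184 0.1201] az 0.1 rv [ 0.2  -0.05 -0.1 ] shift [-0.8 -1.8  2.1] w 0.0518
```

```bash
python3 -m creep '[-1,0,0,-20,0,0,0,-1,0,0,-40,0,0,0,-1,0,0,-40,0,0,0,-1,0,0,-40,0,0,0,-1,0,0,-40,0,0,0,-1,0,0,0,0,0,-8.5,-1,0,0,0,0,0,-8.5,-1,0,0,0,0,0,-8.5]'; python3 -m creep '[-1,0,0,0,0,0,-8.5,-1,0,0,0,0,0,-8.5,-1,0,0,0,0,0,-8.5,-1,0,0,0,0,0,-8.5,-1,0,0,0,0,0,-8.5,-1,0,0,0,0,0,-8.5,-1,0,0,0,0,0,-8.5,-1,0,0,0,0,0,-8.5]'; python3 -m creep '[-1,3,36,0,0,0,0,-1,3,36,0,0,0,0,-1,3,36,0,0,0,0,-1,3,36,0,0,0,0,-1,4,36,0,0,0,0,-1,4,36,0,0,0,0,-1,4,36,0,0,0,0,-1,3,36,0,0,0,0]'; python3 -m creep '[-1,3,36,0,0,0,0,-1,0,0,0,0,0,0,-1,0,0,0,0,0,0]'; python3 - <<'E'
from h import *
go(.505,.3425,.204,93.5)
E
```

```text
time_s: 26.2
tool_pos: [0.5539, 0.0179, 0.2988]
tool_rot: [0.531, 0.848, 0.0, 0.0]
contact_force: [0.2, 1.1, -1.0]
gripper_width: 0.0514
gripper_force: 26.9
time_s: 27.0
tool_pos: [0.5537, 0.0179, 0.2982]
tool_rot: [-0.034, 0.999, -0.0, -0.0]
contact_force: [-0.3, -0.3, -1.5]
gripper_width: 0.0518
gripper_force: 26.9
time_s: 27.8
tool_pos: [0.5084, 0.305, 0.2983]
tool_rot: [-0.031, 1.0, -0.0, -0.0]
contact_force: [0.7, 0.0, -0.3]
gripper_width: 0.0515
gripper_force: 26.8
time_s: 28.1
tool_pos: [0.5033, 0.3401, 0.2978]
tool_rot: [-0.032, 0.999, -0.001, -0.0]
contact_force: [-0.2, -0.1, -0.4]
gripper_width: 0.0517
gripper_force: 26.9
t 28.1 pos [0.5033 0.3401 0.2978] az 93.7 rv [-0.07 -0.05  0.19] shift [-1.8  2.3 93.8] w 0.0517
```

```bash
python3 -m creep '[-1,0,2.3,10,0,0,0,-1,0,0,30,0,0,0,-1,0,0,30,0,0,0,-1,0,0,15,0,0,0,-1,0,0,5,0,0,0,-1,0,0,4,0,0,0,-1,0,0,0,0,0,0]'; python3 -m creep '[-1,0,0,2,0,0,0,-1,0,0,0,0,0,0]'; python3 -c "from h import *;go(.505,.3425,.204,93.5)"
```

```text
time_s: 28.8
tool_pos: [0.5042, 0.3415, 0.2051]
tool_rot: [-0.031, 1.0, 0.0, 0.0]
contact_force: [0.7, 0.4, -0.4]
gripper_width: 0.0516
gripper_force: 26.8
time_s: 29.0
tool_pos: [0.5045, 0.3422, 0.204]
tool_rot: [-0.031, 1.0, 0.001, 0.001]
contact_force: [0.4, -0.9, 3.6]
gripper_width: 0.0517
gripper_force: 27.2
t 29.0 pos [0.5045 0.3422 0.204 ] az 93.6 rv [0.07 0.17 0.08] shift [-0.5  0.3  0. ] w 0.0517
```

```bash
python3 -m creep '[0.5,0,0,0,0,0,0,0.5,0,0,0,0,0,0,0.5,0,0,0,0,0,0,0.5,0,0,-5,0,0,0,0.5,0,0,-30,0,0,0,0.5,0,0,-40,0,0,0,0.5,0,0,-25,0,0,0,0.5,0,0,0,0,0,0]'; python3 -m creep '[0.6,0,0,0,0,0,8.2,0.6,0,0,0,0,0,8.2,0.6,0,0,0,0,0,8.2,0.6,0,0,0,0,0,8.2,0.6,0,0,0,0,0,8.2,0.6,0,0,0,0,0,8.2,0.6,0,0,0,0,0,8.2,0.6,0,0,0,0,0,8.2]';  python3 -m creep '[0.6,0,0,0,0,0,8.2,0.6,0,0,0,0,0,8.2,0.6,0,0,0,0,0,8,0.6,-38,2,0,0,0,0,0.6,-38,2,0,0,0,0,0.6,-38,2,0,0,0,0,0.6,-38,2,0,0,0,0,0.6,-38,2,0,0,0,0]';  python3 -m creep '[0.6,-38,2,0,0,0,0,0.6,-38,2,0,0,0,0,0.6,-38,2,0,0,0,0,0.6,-38,2,0,0,0,0,0.6,-38,2,0,0,0,0,0.6,-34,2,0,0,0,0,0.6,0,0,0,0,0,0,0.6,0,0,0,0,0,0]'; python3 - <<'E'
from h import *
go(.5562,-.0690,.118,4)
c=env.get_calibration("wrist");cv2.imwrite("pics/w9.png",env.camera("wrist")[:,:,::-1])
im=cv2.imread("pics/w9.png");h=cv2.cvtColor(im,cv2.COLOR_BGR2HSV).astype(int)
m=(h[...,0]>10)&(h[...,0]<28)&(h[...,1]>90)&(h[...,2]>70)
for q in blobs(m,300): x,y,w,hh=cv2.boundingRect(q); print(x,y,w,hh,plane(c,(x+w/2,y+hh/2),.074).round(4))
E
```

```text
time_s: 29.8
tool_pos: [0.5052, 0.343, 0.3078]
tool_rot: [-0.031, 0.999, 0.003, 0.004]
contact_force: [0.6, 0.4, -0.4]
gripper_width: 0.0639
gripper_force: 0.0
time_s: 30.6
tool_pos: [0.5034, 0.3417, 0.3013]
tool_rot: [0.518, 0.856, -0.001, -0.0]
contact_force: [-0.0, -0.1, -0.2]
gripper_width: 0.0683
gripper_force: 0.0
time_s: 31.4
tool_pos: [0.5251, 0.1515, 0.3015]
tool_rot: [0.684, 0.729, -0.001, -0.0]
contact_force: [0.3, -0.1, -0.2]
gripper_width: 0.0683
gripper_force: 0.0
time_s: 32.2
tool_pos: [0.5511, -0.0705, 0.3015]
tool_rot: [0.685, 0.728, -0.0, -0.001]
contact_force: [-0.1, 0.7, -0.4]
gripper_width: 0.0686
gripper_force: 0.0
t 32.2 pos [ 0.5511 -0.0705  0.3015] az 3.5 rv [-0.09 -0.05 -0.52] shift [  1.1   5.1 183.5] w 0.0686
442 0 114 76 [0.7044 0.066  0.074 ]
433 97 103 69 [ 0.7114 -0.016   0.074 ]
418 180 91 50 [ 0.7077 -0.0936  0.074 ]
0 80 189 23 [ 0.3364 -0.0013  0.074 ]
300 155 48 72 [ 0.5585 -0.0869  0.074 ]
138 179 60 52 [ 0.3937 -0.1126  0.074 ]
78 169 63 51 [ 0.3334 -0.1044  0.074 ]
125 0 66 25 [0.4035 0.0679 0.074 ]
237 282 24 71 [ 0.4777 -0.2559  0.074 ]
```

```bash
python3 -m creep '[0.6,1,5,20,0,0,0,0.6,0,0,40,0,0,0,0.6,0,0,40,0,0,0,0.6,0,0,40,0,0,0,0.6,0,0,30,0,0,0,0.6,0,0,13,0,0,0,0.6,0,0,0,0,0,0,0.6,0,0,0,0,0,0]'; python3 -m creep '[-1,0,0,0,0,0,0,-1,0,0,0,0,0,0,-1,0,0,0,0,0,0,-1,0,0,0,0,0,0,-1,0,0,0,0,0,0,-1,0,0,0,0,0,0]' 25;python3 -c "from h import *;go(.5562,-.069,.118,4);go(.455,.3395,.3,93.5)"
```

```text
time_s: 33.05
tool_pos: [0.5574, -0.068, 0.1206]
tool_rot: [0.684, 0.729, 0.001, 0.001]
contact_force: [-0.1, 0.1, 0.6]
gripper_width: 0.0682
gripper_force: 0.0
time_s: 33.65
tool_pos: [0.558, -0.0686, 0.1217]
tool_rot: [0.685, 0.729, 0.002, 0.002]
contact_force: [0.0, -0.2, 6.7]
gripper_width: 0.0515
gripper_force: 27.5
t 33.65 pos [ 0.558  -0.0686  0.1217] az 3.6 rv [ 0.27  0.02 -0.41] shift [-0.2 -1.8  3.7] w 0.0515
t 33.65 pos [ 0.558  -0.0686  0.1217] az 3.6 rv [  0.2    0.23 -89.91] shift [  77.9  413.7 -178.3] w 0.0515
```

```bash
python3 -m creep '[-1,0,0,-20,0,0,0,-1,0,0,-40,0,0,0,-1,0,0,-40,0,0,0,-1,0,0,-40,0,0,0,-1,0,0,-38,0,0,0,-1,0,0,0,0,0,-8.2,-1,0,0,0,0,0,-8.2,-1,0,0,0,0,0,-8.2]'; python3 -m creep '[-1,0,0,0,0,0,-8.2,-1,0,0,0,0,0,-8.2,-1,0,0,0,0,0,-8.2,-1,0,0,0,0,0,-8.2,-1,0,0,0,0,0,-8.2,-1,0,0,0,0,0,-8.2,-1,0,0,0,0,0,-8.2,-1,0,0,0,0,0,-8]'; python3 -m creep '[-1,7,37,0,0,0,0,-1,7,37,0,0,0,0,-1,7,38,0,0,0,0,-1,7,38,0,0,0,0,-1,7,38,0,0,0,0,-1,7,38,0,0,0,0,-1,7,38,0,0,0,0,-1,7,38,0,0,0,0]'; python3 -m creep '[-1,7,38,0,0,0,0,-1,7,38,0,0,0,0,-1,7,36,0,0,0,0,-1,0,0,0,0,0,0,-1,0,0,0,0,0,0]'; python3 - <<'E'
from h import *
go(.455,.3395,.206,93.5)
E
```

```text
time_s: 34.45
tool_pos: [0.5565, -0.0687, 0.2984]
tool_rot: [0.511, 0.859, 0.0, 0.001]
contact_force: [0.1, -0.0, -0.2]
gripper_width: 0.0515
gripper_force: 26.6
time_s: 35.25
tool_pos: [0.5563, -0.0687, 0.2978]
tool_rot: [-0.034, 0.999, -0.0, 0.0]
contact_force: [-0.6, 0.7, -1.3]
gripper_width: 0.0513
gripper_force: 26.6
time_s: 36.05
tool_pos: [0.4811, 0.2306, 0.2979]
tool_rot: [-0.031, 1.0, 0.0, 0.0]
contact_force: [0.1, 0.1, 0.3]
gripper_width: 0.0524
gripper_force: 26.6
time_s: 36.55
tool_pos: [0.4532, 0.3404, 0.2974]
tool_rot: [-0.032, 0.999, -0.0, 0.0]
contact_force: [-0.8, -0.1, -0.2]
gripper_width: 0.0514
gripper_force: 26.7
t 36.55 pos [0.4532 0.3404 0.2974] az 93.7 rv [-0.03  0.    0.2 ] shift [-1.7 -1.  91.4] w 0.0514
```

```bash
python3 -m creep '[-1,0,-1.5,10,0,0,0,-1,0,0,30,0,0,0,-1,0,0,30,0,0,0,-1,0,0,13,0,0,0,-1,0,0,5,0,0,0,-1,0,0,2,0,0,0,-1,0,0,0,0,0,0]'; python3 -m creep '[-1,0,0,2,0,0,0,-1,0,0,0,0,0,0]'; python3 -c "from h import *;go(.455,.3395,.206,93.5)"
```

```text
time_s: 37.25
tool_pos: [0.4544, 0.3379, 0.2079]
tool_rot: [-0.031, 1.0, 0.0, 0.0]
contact_force: [-0.3, -0.2, -1.5]
gripper_width: 0.0519
gripper_force: 26.7
time_s: 37.45
tool_pos: [0.4542, 0.3385, 0.2061]
tool_rot: [-0.031, 1.0, 0.0, 0.001]
contact_force: [-0.1, -0.1, -0.7]
gripper_width: 0.0518
gripper_force: 26.7
t 37.45 pos [0.4542 0.3385 0.2061] az 93.6 rv [0.05 0.07 0.08] shift [-0.9  1.   0.1] w 0.0518
```

```bash
python3 -m creep '[-1,0,0,2,0,0,0,-1,0,0,0,0,0,0]'; python3 -m creep '[0.5,0,0,0,0,0,0,0.5,0,0,0,0,0,0,0.5,0,0,0,0,0,0,0.5,0,0,-5,0,0,0,0.5,0,0,-30,0,0,0,0.5,0,0,-40,0,0,0,0.5,0,0,-25,0,0,0,0.5,0,0,0,0,0,0]'; python3 -m creep '[0.6,0,0,0,0,0,8.5,0.6,0,0,0,0,0,8.5,0.6,0,0,0,0,0,8.5,0.6,0,0,0,0,0,8.5,0.6,0,0,0,0,0,8.5,0.6,0,0,0,0,0,8.5,0.6,0,0,0,0,0,8.5,0.6,0,0,0,0,0,8.5]';  python3 -m creep '[0.6,0,0,0,0,0,8.5,0.6,0,0,0,0,0,8.5,0.6,0,0,0,0,0,8.5,0.6,-38,9,0,0,0,0,0.6,-38,9,0,0,0,0,0.6,-38,9,0,0,0,0,0.6,-38,9,0,0,0,0,0.6,-38,9,0,0,0,0]';  python3 -m creep '[0.6,-38,9,0,0,0,0,0.6,-38,9,0,0,0,0,0.6,-38,9,0,0,0,0,0.6,-38,9,0,0,0,0,0.6,-38,9,0,0,0,0,0.6,-35,8,0,0,0,0,0.6,-35,8,0,0,0,0,0.6,0,0,0,0,0,0]'; python3 - <<'E'
from h import *
go(.5590,-.1117,.119,-0.7)
c=env.get_calibration("wrist");im=env.camera("wrist")[:,:,::-1].copy();cv2.imwrite("pics/w10.png",im)
h=cv2.cvtColor(im,cv2.COLOR_BGR2HSV).astype(int)
m=(h[...,0]>10)&(h[...,0]<28)&(h[...,1]>90)&(h[...,2]>70)
for q in blobs(m,300): x,y,w,hh=cv2.boundingRect(q); print(x,y,w,hh,plane(c,(x+w/2,y+hh/2),.074).round(4))
E
```

```text
time_s: 37.65
tool_pos: [0.4542, 0.3386, 0.2056]
tool_rot: [-0.031, 1.0, 0.001, 0.001]
contact_force: [-1.9, -1.9, 6.9]
gripper_width: 0.052
gripper_force: 27.6
time_s: 38.45
tool_pos: [0.4554, 0.3395, 0.3084]
tool_rot: [-0.031, 0.999, 0.003, 0.004]
contact_force: [0.1, -0.0, 0.9]
gripper_width: 0.064
gripper_force: 0.0
time_s: 39.25
tool_pos: [0.4535, 0.3381, 0.3023]
tool_rot: [0.536, 0.845, -0.001, -0.0]
contact_force: [0.5, 0.0, -0.4]
gripper_width: 0.0683
gripper_force: 0.0
time_s: 40.05
tool_pos: [0.4989, 0.1469, 0.3025]
tool_rot: [0.706, 0.708, -0.001, -0.0]
contact_force: [0.8, 0.1, -0.2]
gripper_width: 0.0686
gripper_force: 0.0
time_s: 40.85
tool_pos: [0.5607, -0.1155, 0.3019]
tool_rot: [0.708, 0.706, -0.001, -0.0]
contact_force: [0.1, 0.3, -0.7]
gripper_width: 0.0687
gripper_force: 0.0
t 40.85 pos [ 0.5607 -0.1155  0.3019] az -0.2 rv [-0.08  0.06  0.47] shift [  3.8  -1.8 182.9] w 0.0687
427 24 108 80 [ 0.7103 -0.0109  0.074 ]
416 121 95 56 [ 0.7065 -0.0891  0.074 ]
0 47 172 33 [ 0.3491 -0.0087  0.074 ]
125 154 64 48 [ 0.3944 -0.1179  0.074 ]
63 146 65 47 [ 0.333  -0.1086  0.074 ]
293 148 48 39 [ 0.5599 -0.1075  0.074 ]
237 257 26 82 [ 0.4788 -0.2679  0.074 ]
```

```bash
python3 -m creep '[0.6,4,-1,20,0,0,0,0.6,0,0,40,0,0,0,0.6,0,0,40,0,0,0,0.6,0,0,40,0,0,0,0.6,0,0,30,0,0,0,0.6,0,0,12,0,0,0,0.6,0,0,0,0,0,0,0.6,0,0,0,0,0,0]'; python3 -m creep '[-1,0,0,0,0,0,0,-1,0,0,0,0,0,0,-1,0,0,0,0,0,0,-1,0,0,0,0,0,0,-1,0,0,0,0,0,0,-1,0,0,0,0,0,0]' 25;python3 -c "from h import *;go(.559,-.1117,.119,-.7);go(.404,.3365,.3,93.5)"
```

```text
time_s: 41.7
tool_pos: [0.5603, -0.1071, 0.1226]
tool_rot: [0.706, 0.708, 0.001, 0.001]
contact_force: [0.3, 0.6, 0.2]
gripper_width: 0.0684
gripper_force: 0.0
time_s: 42.3
tool_pos: [0.561, -0.1077, 0.1237]
tool_rot: [0.707, 0.708, 0.001, 0.002]
contact_force: [0.1, -0.1, 6.2]
gripper_width: 0.0514
gripper_force: 27.6
t 42.3 pos [ 0.561  -0.1077  0.1237] az 0.1 rv [0.26 0.02 0.79] shift [-4.  -1.9  4.7] w 0.0514
t 42.3 pos [ 0.561  -0.1077  0.1237] az 0.1 rv [  0.18   0.23 -93.41] shift [ 129.6  453.  -176.3] w 0.0514
```

```bash
python3 -m creep '[-1,0,0,-20,0,0,0,-1,0,0,-40,0,0,0,-1,0,0,-40,0,0,0,-1,0,0,-40,0,0,0,-1,0,0,-36,0,0,0,-1,0,0,0,0,0,-8.5,-1,0,0,0,0,0,-8.5,-1,0,0,0,0,0,-8.5]'; python3 -m creep '[-1,0,0,0,0,0,-8.5,-1,0,0,0,0,0,-8.5,-1,0,0,0,0,0,-8.5,-1,0,0,0,0,0,-8.5,-1,0,0,0,0,0,-8.5,-1,0,0,0,0,0,-8.5,-1,0,0,0,0,0,-8.5,-1,0,0,0,0,0,-8.5]'; python3 -m creep '[-1,11,37,0,0,0,0,-1,11,38,0,0,0,0,-1,11,38,0,0,0,0,-1,11,38,0,0,0,0,-1,11,38,0,0,0,0,-1,11,38,0,0,0,0,-1,11,38,0,0,0,0,-1,11,38,0,0,0,0]'; python3 -m creep '[-1,11,38,0,0,0,0,-1,10,38,0,0,0,0,-1,10,37,0,0,0,0,-1,10,36,0,0,0,0,-1,0,0,0,0,0,0,-1,0,0,0,0,0,0]'; python3 - <<'E'
from h import *
go(.404,.3365,.208,93.5)
E
```

```text
time_s: 43.1
tool_pos: [0.5595, -0.1077, 0.2984]
tool_rot: [0.53, 0.848, 0.0, 0.001]
contact_force: [0.0, 0.4, -0.8]
gripper_width: 0.0511
gripper_force: 26.8
time_s: 43.9
tool_pos: [0.5593, -0.1076, 0.2978]
tool_rot: [-0.034, 0.999, -0.0, 0.0]
contact_force: [0.4, -0.1, -1.6]
gripper_width: 0.0513
gripper_force: 26.8
time_s: 44.7
tool_pos: [0.4519, 0.1906, 0.298]
tool_rot: [-0.031, 1.0, 0.0, 0.001]
contact_force: [0.3, 0.7, -0.8]
gripper_width: 0.0516
gripper_force: 26.7
time_s: 45.3
tool_pos: [0.402, 0.3359, 0.2975]
tool_rot: [-0.032, 0.999, -0.0, 0.0]
contact_force: [-0.3, -0.2, -0.4]
gripper_width: 0.0513
gripper_force: 26.8
t 45.3 pos [0.402  0.3359 0.2975] az 93.7 rv [-0.03  0.01  0.2 ] shift [-2.   0.4 89.5] w 0.0513
```

```bash
python3 -m creep '[-1,0,0,10,0,0,0,-1,0,0,30,0,0,0,-1,0,0,30,0,0,0,-1,0,0,13,0,0,0,-1,0,0,4,0,0,0,-1,0,0,2,0,0,0,-1,0,0,0,0,0,0]'; python3 -m creep '[-1,0,0,2,0,0,0,-1,0,0,0,0,0,0]'; python3 -c "from h import *;go(.404,.3365,.208,93.5)"
```

```text
time_s: 46.0
tool_pos: [0.4031, 0.3351, 0.2089]
tool_rot: [-0.031, 1.0, 0.0, 0.0]
contact_force: [1.2, 0.4, -0.5]
gripper_width: 0.0513
gripper_force: 26.9
time_s: 46.2
tool_pos: [0.4032, 0.3358, 0.2077]
tool_rot: [-0.031, 1.0, 0.001, 0.001]
contact_force: [0.9, -0.5, 2.4]
gripper_width: 0.0518
gripper_force: 27.1
t 46.2 pos [0.4032 0.3358 0.2077] az 93.6 rv [0.07 0.15 0.08] shift [-0.8  0.6 -0.3] w 0.0518
```

```bash
python3 -m creep '[0.5,0,0,1,0,0,0,0.5,0,0,0,0,0,0,0.5,0,0,0,0,0,0,0.5,0,0,-5,0,0,0,0.5,0,0,-30,0,0,0,0.5,0,0,-40,0,0,0,0.5,0,0,-25,0,0,0,0.5,0,0,0,0,0,2.1]'; python3 -m creep '[0.3,-4,-37,0,0,0,0,0.3,-4,-37,0,0,0,0,0.3,-4,-37,0,0,0,0,0.3,-4,-37,0,0,0,0,0.3,-4,-37,0,0,0,0,0.3,-4,-37,0,0,0,0,0.3,-4,-37,0,0,0,0,0.3,-4,-37,0,0,0,0]';  python3 -m creep '[0.3,-4,-37,0,0,0,0,0.3,-4,-30,0,0,0,0,0.3,0,0,0,0,0,0,0.3,0,0,0,0,0,0]'; python3 - <<'E'
from h import *
go(.4563,-.027,.116,91.5)
cs=env.get_calibration("scene");s=env.camera("scene")[:,:,::-1].copy();cv2.imwrite("pics/s11.png",s)
t=env.camera("top")[:,:,::-1].copy();w=env.camera("wrist")[:,:,::-1].copy()
cv2.imwrite("pics/top11.png",t);cv2.imwrite("pics/w11.png",w)
a=cv2.resize(s[80:200,310:450],(400,343));b=cv2.resize(t[100:310,120:540],(800,257)) if 0 else cv2.resize(t[130:340,110:540],(400,195))
o=np.hstack([a,np.vstack([b,np.zeros((148,400,3),np.uint8)])]);w2=w[0:250,:];o=np.vstack([o,cv2.resize(w2,(640,250)) if 0 else np.hstack([w2,np.zeros((250,160,3),np.uint8)])]);cv2.imwrite("pics/m11.png",o)
E
```

```text
time_s: 47.0
tool_pos: [0.4039, 0.3368, 0.3104]
tool_rot: [-0.013, 1.0, 0.003, 0.003]
contact_force: [0.2, -0.3, -0.3]
gripper_width: 0.064
gripper_force: 0.0
time_s: 47.8
tool_pos: [0.4421, 0.0391, 0.3059]
tool_rot: [-0.013, 1.0, 0.0, 0.0]
contact_force: [1.3, 1.2, 0.4]
gripper_width: 0.0552
gripper_force: 0.0
time_s: 48.2
tool_pos: [0.4518, -0.0267, 0.3056]
tool_rot: [-0.012, 1.0, 0.0, 0.0]
contact_force: [-0.4, 1.1, -0.1]
gripper_width: 0.0555
gripper_force: 0.0
t 48.2 pos [ 0.4518 -0.0267  0.3056] az 91.4 rv [ 0.03  0.   -0.1 ] shift [ -4.5  -0.4 189.6] w 0.0555
```

View pics/m11.png

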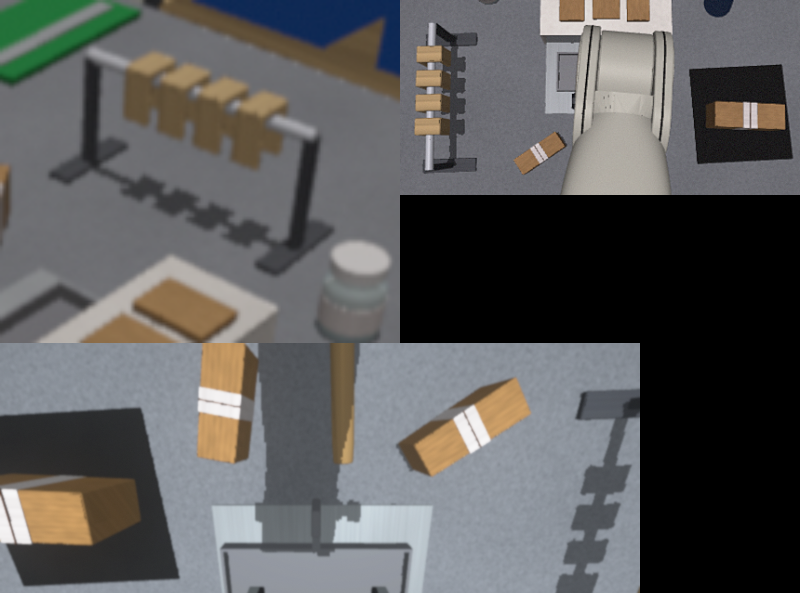

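All four clamps hang on the bar, and the carton is standing on the mat. The empty tray's pull plate lies at wrist column 317, centred between the fingers. I'll slide the tray back.

```bash
python3 -m creep '[0.1,-4.5,0,40,0,0,0,0.1,0,0,40,0,0,0,0.1,0,0,40,0,0,0,0.1,0,0,40,0,0,0,0.1,0,0,20,0,0,0,0.1,0,0,9,0,0,0,0.1,0,0,0,0,0,0]'; python3 -m creep '[-1,0,0,0,0,0,0,-1,0,0,0,0,0,0,-1,0,0,0,0,0,0,-1,0,0,0,0,0,0,-1,0,0,0,0,0,0,-1,0,0,0,0,0,0,-1,0,0,0,0,0,0]' 40;python3 -c "from h import *;go(.582,-.0237,.117,91.6)"
```

```text
time_s: 49.05
tool_pos: [0.4558, -0.0253, 0.1156]
tool_rot: [-0.014, 1.0, 0.0, -0.001]
contact_force: [-0.4, 0.1, 0.8]
gripper_width: 0.0471
gripper_force: 0.0
time_s: 49.75
tool_pos: [0.4575, -0.0264, 0.118]
tool_rot: [-0.013, 1.0, -0.0, 0.002]
contact_force: [-1.1, 0.1, 6.3]
gripper_width: 0.0095
gripper_force: 40.9
t 49.75 pos [ 0.4575 -0.0264  0.118 ] az 91.4 rv [-0.01  0.19 -0.15] shift [-124.5   -0.8    1. ] w 0.0095
```

```bash
python3 -m creep '[-1,-6,0,-2,0,0,0,-1,-12,0,0,0,0,0,-1,-15,0,0,0,0,0,-1,-15,0,0,0,0,0,-1,-15,0,0,0,0,0,-1,-15,0,0,0,0,0,-1,-15,0,0,0,0,0,-1,-12,0,0,0,0,0]'; python3 -m creep '[-1,-10,0,0,0,0,0,-1,-8,0,0,0,0,0,-1,0,0,0,0,0,0,-1,0,0,0,0,0,0]'; python3 -c "from h import *;go(.582,-.0237,.117,91.6)"
```

```text
time_s: 50.55
tool_pos: [0.5609, -0.0235, 0.1181]
tool_rot: [-0.013, 1.0, 0.0, -0.001]
contact_force: [-4.4, 0.4, 1.7]
gripper_width: 0.0096
gripper_force: 40.2
time_s: 50.95
tool_pos: [0.5804, -0.023, 0.1182]
tool_rot: [-0.013, 1.0, 0.0, 0.001]
contact_force: [1.3, -0.5, -3.0]
gripper_width: 0.0095
gripper_force: 39.4
t 50.95 pos [ 0.5804 -0.023   0.1182] az 91.5 rv [ 0.    0.12 -0.11] shift [-1.6 -0.8  1.2] w 0.0095
```

```bash
python3 -m creep '[0.2,0,0,0,0,0,0,0.2,0,0,0,0,0,0,0.2,0,0,0,0,0,0,0.2,0,0,-10,0,0,0,0.2,0,0,-40,0,0,0,0.2,0,0,-45,0,0,0,0.2,0,0,-45,0,0,0,0.2,0,0,-45,0,0,0]'; python3 -m creep '[0.2,20,-35,0,0,0,0,0.2,20,-35,0,0,0,0,0.2,0,0,0,0,0,0]'; python3 - <<'E'
from h import *
c=env.get_calibration("top");im=env.camera("top")[:,:,::-1].copy();cv2.imwrite("pics/top12.png",im)
h=cv2.cvtColor(im,cv2.COLOR_BGR2HSV).astype(int);H,S,V=h[...,0],h[...,1],h[...,2]
m=np.zeros(V.shape,np.uint8)
sub=(slice(195,310),slice(415,540));m[sub]=(V[sub]>110)   # lit top incl. white band
m=cv2.morphologyEx(m,cv2.MORPH_OPEN,np.ones((3,3)))
for q in blobs(m>0,200):
    b=quad(q);w=np.array([plane(c,p,.093)[:2] for p in b]);print(b.round(1).tolist(),w.round(4).tolist(),w.mean(0).round(4),np.linalg.norm(w[0]-w[1]),np.linalg.norm(w[1]-w[2]))
cw=env.get_calibration("wrist");w=env.camera("wrist")[:,:,::-1].copy();cv2.imwrite("pics/w12.png",w)
h=cv2.cvtColor(w,cv2.COLOR_BGR2HSV).astype(int)
print(h[245,415:540:4,2] if 0 else V[sub][::12,::6])
go(.45,-.32,.25,0)
E
```

```text
time_s: 51.75
tool_pos: [0.5789, -0.023, 0.3063]
tool_rot: [-0.013, 1.0, -0.0, 0.001]
contact_force: [-0.5, 0.4, -0.2]
gripper_width: 0.0513
gripper_force: 0.0
time_s: 52.05
tool_pos: [0.5393, -0.0972, 0.3053]
tool_rot: [-0.011, 1.0, -0.001, 0.001]
contact_force: [0.5, 0.7, 0.7]
gripper_width: 0.0515
gripper_force: 0.0
[[415.0, 309.0], [415.0, 195.0], [485.0, 195.0], [485.0, 309.0]] [[0.3389, -0.1857], [0.5644, -0.186], [0.5685, -0.3275], [0.3426, -0.3222]] [ 0.4536 -0.2553] 0.22552307923012854 0.1415459189661292
[[487.0, 241.0], [523.0, 241.0], [523.0, 268.0], [487.0, 268.0]] [[0.4755, -0.3293], [0.4775, -0.4011], [0.4241, -0.3992], [0.4221, -0.328]] [ 0.4498 -0.3644] 0.07180987790838803 0.05345706077008896
[[165 161 161 164 163 156 148 136 146 111 110 106 110 109 110 116 114 110
  104 103 108]
 [161 165 165 165 161 161 155 142  95  31  27  20  25  17  24  29  21  26
  115 109 108]
 [165 163 161 161 159 162 156 151 127  23  21  19  23  21  17  32  24  23
   93 107 113]
 [166 163 161 160 165 164 154 150 132  25  28  26  30  18  27  19  19  29
   20 105 104]
 [165 167 164 168 166 161 159 154 137 136 135 193 141 173 139 144 145 149
  138 108 103]
 [164 161 165 166 165 165 158 161 136 141 136 189 150 188 140 139 143 145
  137  99 105]
 [168 165 166 164 165 162 159 159 136  45  66 190 150 194 133 144 138 145
  139 115 109]
 [165 171 164 165 165 167 159 154 131  27  23  13  14  32  27  19  32  28
   20  34  99]
 [162 168 165 164 170 160 160 153 129  25  24  29  23  27  25  29  26  15
   22  19 101]
 [167 166 168 168 161 163 160 153 125  25  45  57  63  95 119 115 109 101
  106 109 102]]
t 52.15 pos [ 0.5408 -0.0947  0.3045] az 91.4 rv [8.000e-02 7.000e-02 9.138e+01] shift [-225.3  -90.8   54.5] w 0.0512
```

```bash
python3 -m creep '[0.6,39,32,0,0,0,0,0.6,39,32,0,0,0,0,0.6,39,32,0,0,0,0,0.6,0,0,0,0,0,8.3,0.6,0,0,0,0,0,8.3,0.6,0,0,0,0,0,8.3,0.6,0,0,0,0,0,8.3,0.6,0,0,0,0,0,8.3]';  python3 -m creep '[0.6,0,0,0,0,0,8.3,0.6,0,0,0,0,0,8.3,0.6,0,0,0,0,0,8.3,0.6,0,0,0,0,0,8.3,0.6,0,0,0,0,0,8.3,0.6,0,0,0,0,0,8.3,0.6,0,0,0,0,0,0]'; python3 - <<'E'
from h import *
c=env.get_calibration("top");im=env.camera("top")[:,:,::-1].copy();cv2.imwrite("pics/top13.png",im)
V=cv2.cvtColor(im,cv2.COLOR_BGR2HSV)[...,2].astype(int)
m=np.zeros(V.shape,bool);sub=(slice(212,296),slice(433,518));m[212:296,410:545]=V[212:296,410:545]>125
for q in blobs(m,200):
    b=quad(q);w=np.array([plane(c,p,.093)[:2] for p in b]);print(b.round(1).tolist(),w.round(4).tolist(),w.mean(0).round(4),np.linalg.norm(w[0]-w[1]),np.linalg.norm(w[1]-w[2]))
go(.45,-.32,.25,0)
E
```

```text
time_s: 52.95
tool_pos: [0.4231, -0.0008, 0.3037]
tool_rot: [0.344, 0.939, 0.0, 0.0]
contact_force: [-1.0, -0.3, 0.1]
gripper_width: 0.0683
gripper_force: 0.0
time_s: 53.65
tool_pos: [0.423, -0.001, 0.3036]
tool_rot: [0.705, 0.709, 0.0, -0.0]
contact_force: [0.5, 0.5, 0.6]
gripper_width: 0.0679
gripper_force: 0.0
[[449.0, 240.0], [485.0, 240.0], [485.0, 267.0], [449.0, 267.0]] [[0.4753, -0.2536], [0.4774, -0.3254], [0.4239, -0.3241], [0.422, -0.2529]] [ 0.4496 -0.289 ] 0.07177652569605171 0.053432797785053755
[[487.0, 241.0], [523.0, 241.0], [523.0, 268.0], [487.0, 268.0]] [[0.4755, -0.3293], [0.4775, -0.4011], [0.4241, -0.3992], [0.4221, -0.328]] [ 0.4498 -0.3644] 0.07180987790838803 0.05345706077008896
t 53.7 pos [ 0.423  -0.0011  0.3036] az 0.4 rv [ 0.01 -0.01  0.44] shift [-318.9   27.    53.6] w 0.0683
```

```bash
python3 -m creep '[0.6,-40,3,0,0,0,0.4,0.6,-40,3,0,0,0,0,0.6,-40,3,0,0,0,0,0.6,-40,3,0,0,0,0,0.6,-40,3,0,0,0,0,0.6,-40,4,0,0,0,0,0.6,-40,4,0,0,0,0,0.6,-40,4,0,0,0,0]';  python3 -m creep '[0.6,-6,0,30,0,0,0,0.6,0,0,30,0,0,0,0.6,0,0,0,0,0,0,0.6,0,0,0,0,0,0]'; python3 - <<'E'
from h import *
go(.4497,-.3267,.1385,0)
E
```

```text
time_s: 54.5
tool_pos: [0.4492, -0.3233, 0.3034]
tool_rot: [0.707, 0.707, 0.0, 0.0]
contact_force: [1.3, -0.7, 0.3]
gripper_width: 0.0681
gripper_force: 0.0
time_s: 54.9
tool_pos: [0.4489, -0.3275, 0.2434]
tool_rot: [0.708, 0.707, -0.0, -0.001]
contact_force: [0.5, 0.1, -0.1]
gripper_width: 0.0686
gripper_force: 0.0
t 54.9 pos [ 0.4489 -0.3275  0.2434] az -0.1 rv [-0.07 -0.06 -0.09] shift [  0.8   0.8 104.9] w 0.0686
```

```bash
python3 -m creep '[0.6,0,0,40,0,0,0,0.6,0,0,35,0,0,0,0.6,0,0,20,0,0,0,0.6,0,0,10,0,0,0,0.6,0,0,0,0,0,0,0.6,0,0,0,0,0,0]'; python3 -m creep '[-1,0,0,0,0,0,0,-1,0,0,0,0,0,0,-1,0,0,0,0,0,0,-1,0,0,0,0,0,0,-1,0,0,0,0,0,0,-1,0,0,0,0,0,0]' 40
python3 - <<'E'
from h import *
c=env.get_calibration("scene")
go(.506,-.0186,.1387,1.6)
E
```

```text
time_s: 55.5
tool_pos: [0.4501, -0.3285, 0.1404]
tool_rot: [0.708, 0.706, 0.0, 0.002]
contact_force: [0.2, -1.4, 0.4]
gripper_width: 0.0677
gripper_force: 0.0
time_s: 56.1
tool_pos: [0.4506, -0.3288, 0.1409]
tool_rot: [0.708, 0.706, 0.001, 0.003]
contact_force: [1.5, -0.1, 6.4]
gripper_width: 0.0536
gripper_force: 42.4
t 56.1 pos [ 0.4506 -0.3288  0.1409] az -0.2 rv [ 0.28  0.16 -1.8 ] shift [308.6  64.1   2.2] w 0.0536
```

```bash
python3 -m creep '[-1,0,0,-15,0,0,0,-1,0,0,-30,0,0,0,-1,0,0,-30,0,0,-1.8,-1,0,0,-20,0,0,0,-1,16,3,0,0,0,0,-1,30,6,0,0,0,0,-1,33,7,0,0,0,0,-1,33,7,0,0,0,0]'; python3 -m creep '[-1,33,7,0,0,0,0,-1,33,7,0,0,0,0,-1,33,7,0,0,0,0,-1,33,7,0,0,0,0,-1,33,7,0,0,0,0,-1,25,6,0,0,0,0,-1,8,0,0,0,0,0,-1,0,0,0,0,0,0]'
python3 - <<'E'
from h import *
go(.504,-.0186,.142,1.6)
E
```

```text
time_s: 56.9
tool_pos: [0.4676, -0.2133, 0.2318]
tool_rot: [0.697, 0.717, -0.0, -0.002]
contact_force: [0.6, 0.2, -5.4]
gripper_width: 0.0532
gripper_force: 44.1
time_s: 57.7
tool_pos: [0.503, -0.0148, 0.2322]
tool_rot: [0.696, 0.718, -0.001, -0.001]
contact_force: [-1.2, -0.4, -3.0]
gripper_width: 0.0534
gripper_force: 44.1
t 57.7 pos [ 0.503  -0.0148  0.2322] az 1.8 rv [-0.18 -0.01  0.16] shift [-3.8  0.9 90.2] w 0.0534
```

```bash
python3 -m creep '[-1,-3,1,25,0,0,0,-1,0,0,30,0,0,0,-1,0,0,18,0,0,0,-1,0,0,8,0,0,0,-1,0,0,4,0,0,0,-1,0,0,3,0,0,0,-1,0,0,0,0,0,0]'; python3 -m creep '[-1,0,0,2,0,0,0,-1,0,0,0,0,0,0]'; python3 -c "from h import *;go(.504,-.0186,.142,1.6)"
```

```text
time_s: 58.4
tool_pos: [0.5057, -0.0196, 0.1459]
tool_rot: [0.697, 0.717, 0.0, 0.0]
contact_force: [-0.0, -0.3, -3.9]
gripper_width: 0.054
gripper_force: 44.1
time_s: 58.6
tool_pos: [0.5057, -0.0193, 0.1439]
tool_rot: [0.697, 0.717, 0.0, 0.0]
contact_force: [-0.8, 0.4, -5.0]
gripper_width: 0.0536
gripper_force: 44.1
t 58.6 pos [ 0.5057 -0.0193  0.1439] az 1.6 rv [ 0.06  0.01 -0.01] shift [ 0.8 -1.6  1.9] w 0.0536
```

```bash
python3 -m creep '[-1,0,0,1.5,0,0,0,-1,0,0,0,0,0,0]'; python3 -m creep '[-1,0,0,1,0,0,0,-1,0,0,0,0,0,0]'
```

```text
time_s: 58.8
tool_pos: [0.5054, -0.0193, 0.142]
tool_rot: [0.697, 0.717, 0.0, 0.0]
contact_force: [-1.1, 0.3, -4.4]
gripper_width: 0.053
gripper_force: 44.1
time_s: 59.0
tool_pos: [0.5054, -0.0192, 0.1419]
tool_rot: [0.697, 0.717, 0.0, 0.0]
contact_force: [-2.4, 0.1, 3.6]
gripper_width: 0.0531
gripper_force: 44.8
```

Contact. I'll release, lift and retreat, then check.

```bash
python3 -m creep '[0.4,0,0,0,0,0,0,0.4,0,0,0,0,0,0,0.4,0,0,0,0,0,0,0.4,0,0,-10,0,0,0,0.4,0,0,-30,0,0,0,0.4,0,0,-40,0,0,0,0.4,0,0,-45,0,0,0,0.4,0,0,-40,0,0,0]'; python3 -m creep '[0.4,40,-10,0,0,0,0,0.4,40,-10,0,0,0,0,0.4,40,-10,0,0,0,0,0.4,40,-10,0,0,0,0,0.4,40,-10,0,0,0,0,0.4,0,0,0,0,0,0,0.4,0,0,0,0,0,0]'; python3 - <<'E'
from h import *
im=env.camera("top")[:,:,::-1].copy();s=env.camera("scene")[:,:,::-1].copy()
a=cv2.resize(im[90:330,110:540],(800,446));cv2.imwrite("pics/f.png",np.vstack([a[:300] if 0 else cv2.resize(im[95:320,110:540],(573,300)),cv2.resize(s[80:280,120:502],(573,300))]))
E
```

```text
time_s: 59.8
tool_pos: [0.5053, -0.0193, 0.3088]
tool_rot: [0.697, 0.717, 0.001, 0.001]
contact_force: [0.6, -0.5, -0.1]
gripper_width: 0.0599
gripper_force: 0.0
time_s: 60.5
tool_pos: [0.4495, 0.18, 0.3065]
tool_rot: [0.696, 0.718, 0.0, 0.0]
contact_force: [-0.4, -0.4, 0.2]
gripper_width: 0.0597
gripper_force: 0.0
```

View pics/f.png

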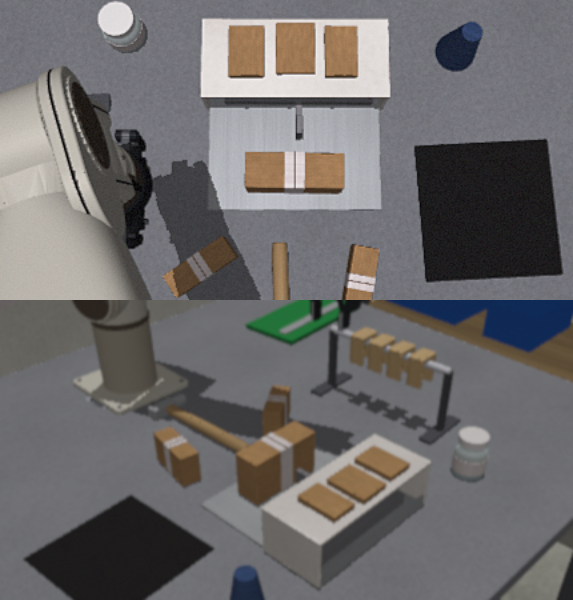

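The final view shows the carton square on the plate at (295,172), the tray under the roof with its pull plate at (299,122), and four clamps on the bar. The jar and cone are untouched. I'll run a numeric check and then hand in.

```bash
python3 - <<'E'
from h import *
c=env.get_calibration("top");im=env.camera("top")[:,:,::-1].copy()
def tip(i):
    V=cv2.cvtColor(i,cv2.COLOR_BGR2HSV)[...,2].astype(int); return [(r,int((V[r,328:340]<160).sum())) for r in range(188,204)]
print(tip(cv2.imread("pics/top0.png")));print(tip(im))
h=cv2.cvtColor(im,cv2.COLOR_BGR2HSV).astype(int)
m=np.zeros(h.shape[:2],bool);m[202:242,270:385]=((h[...,1]>70)&(h[...,0]<25)&(h[...,2]>125))[202:242,270:385]
w=np.array([plane(c,quad(q).mean(0),.094)[:2] for q in blobs(m,200)]);d=w.mean(0)-[.616,-.0155];b=np.radians(1.6)
print(w,"bay frame",d[0]*np.cos(b)+d[1]*np.sin(b),-d[0]*np.sin(b)+d[1]*np.cos(b))
if abs(d[0]+.108)<.02 and abs(d[1])<.03: print(env.close_job())
E
```

```text
[(188, 6), (189, 6), (190, 6), (191, 6), (192, 6), (193, 6), (194, 6), (195, 6), (196, 6), (197, 6), (198, 6), (199, 4), (200, 0), (201, 0), (202, 0), (203, 0)]
[(188, 6), (189, 6), (190, 6), (191, 6), (192, 6), (193, 6), (194, 6), (195, 6), (196, 6), (197, 6), (198, 6), (199, 6), (200, 0), (201, 0), (202, 0), (203, 0)]
[[ 0.50332613  0.02804142]
 [ 0.50486536 -0.06183709]] bay frame -0.1118996515198987 0.0017272614652486225
the job is handed in; nothing more can be done
None
```

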